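# Hang the hook-on feeder on the wire panel

## Task

Lift the feeder (aluminium pan on a wooden back board) out of the green storage tier and stand it upright on the open bench, letting go of it there to change your grip. Then hang it by both its hooks on the top rail of the wire panel, between the end posts and on the side facing the robot, with the foot of its back board leaning against the panel. It is front-heavy: lower and release it gently so that it neither drops nor swings, and leave the other things on the bench where they are.

Things in the scene. Friction and masses are not known exactly. Their poses are not given: they have to be found in the camera images.
- feeder: Feeder, about 350 g (varies): open aluminium pan on a plywood back board. Origin: centre of the pan's underside; z up when upright, +x to the board and hooks, y along the width. Pan x -60 to +60 mm, y -75 to +75, 50 high, floor and side walls 4 thick, front wall 8. Board 10 thick (x 60 to 70), 160 wide, z 0 to 95. Centre of mass about 65 mm in front of the board's back: front-heavy once hung.
- board_grip (a point): On the feeder, 16 mm below the middle of the board's top edge, mid-thickness: feeder frame (65, 0, 79) mm. 90 mm of the edge is free between the hooks, and in the tier the board alone stands above the walls: grip it there from above. On the rail a finger behind the board would be in the rail's place, so for hanging hold the pan instead.
- front_grip (a point): On the feeder, in the middle of the pan's front wall, 16 mm below its rim: feeder frame (-56, 0, 34) mm. The wall is 8 mm thick (x -60 to -52), 150 wide, z 0 to 50: grip from above, one finger inside the pan. In the tier there is no finger room around the pan.
- hook_mid (a point): On the feeder, (80, 0, 89) mm: midway between the two steel hooks, in the middle of their 20 mm gap, level with the underside of their bars. Hooks are 20 mm wide, at y -55 and +55, behind the board: each a bar (z 89 to 95, back to x 95) with a tongue turned down at its end (x 90 to 95, z 69 to 89). The rail goes between board and tongues.
- tier: Green plastic storage tier holding the feeder at the start, fixed: open-topped, outside 154 (x) by 188 (y) by 72 mm high, walls 4, inner floor 14 mm above the bench. Origin: centre of its underside. The feeder stands in it facing as the tier does (same yaw), its origin about 5 mm to -x of the tier's, 8 mm free at front and back, 10 mm at each side. (Two more tiers, stacked, stand at the back right.)
- panel: Upright steel wire panel, fixed. Origin on the bench under the rail's middle, y along the rail, -x the side facing the robot. Top rail: 10 mm round bar, top 124 mm above the bench, between two 12 mm end posts (y -150 and +150, no higher than the rail), nothing above. Below it a second 10 mm bar, centre 50 mm high, and thin wires between. Post feet 30 wide, x -35 to +65, 6 high.
- rail_mid (a point): Top of the panel's rail, midway between the posts; axes as the panel's. Level on the rail, board touching it, the feeder's underside is 35 mm up and its origin at panel x -75 mm. Hung freely, its weight pulls it forward until the tongues catch behind the rail (10 mm of play) and the board's foot leans on the lower bar: front 0.15 rad down.
- feed_pan: Empty round aluminium feed pan, 160 mm across, 45 mm high, behind the middle of the work area. Bystander; origin at the centre of its underside.
- chew: Round wooden chew, a ring 68 mm across with a 22 mm hole, 25 mm high, on the bench in the middle nearer the robot. Bystander; origin at the centre of its underside.
- water_bottle: White bottle, 70 mm across, 190 mm high, left. Bystander; origin at the centre of its underside.
- pellet_jar: Clear jar with steel lid, 90 mm across, 130 mm high, left. Bystander; origin at the centre of its underside.
- brush: Hand brush lying on the right. Bystander.
- tin: Plain steel tin, 74 mm across, 100 mm high, right. Bystander; origin at the centre of its underside.

How it is judged (in metres and radians):
On the way:
1. the feeder stands upright on the open bench, out of the tier, let go (height (world z) of feeder below 0.006 m and angle between feeder's own z axis and vertical below 0.06 rad and horizontal distance between feeder and tier above 0.14 m and contact force between the fingers and feeder below 0.05 N and linear speed of feeder below 0.03 m/s), for 0.2 s.
At the end, for the whole second after the job is handed in: The feeder hangs released and at rest on the robot's side of the panel: both hook bars down on the rail (within 5 mm), the rail in both hooks' gaps, its middle within 70 mm of the rail's, within 0.2 rad of upright, square to the panel within 0.09 rad, carried by the panel (z of hook_mid in the frame of rail_mid between -0.005 and 0.006 m and x of hook_mid in the frame of rail_mid between -0.01 and 0.01 m and y of hook_mid in the frame of rail_mid between -0.07 and 0.07 m and x of feeder in the frame of panel below -0.05 m and angle between the y axis of feeder and the y axis of panel, either way round below 0.09 rad and angle between feeder's own z axis and vertical below 0.2 rad and contact force between feeder and panel above 1 N and contact force between the fingers and feeder below 0.05 N and linear speed of feeder below 0.02 m/s and angular speed of feeder below 0.15 rad/s); the robot touches nothing.
It fails at once if the feeder drops or swings while not held (faster than 0.35 m/s or 3 rad/s) (contact force between the fingers and feeder below 0.05 N and (linear speed of feeder above 0.35 m/s or angular speed of feeder above 3 rad/s)).
It fails at once if another thing on the bench is moved by more than 30 mm (distance of any of feed_pan, chew, water_bottle, pellet_jar, brush, tin from where it was at the start of the episode above 0.03 m).
It also fails if it takes over 72 s, if anything falls off the work surface, if the arm or the gripper's body presses on something with over 40 N, if the wrist force passes 120 N, or if a joint passes its speed limit or range.

## Robot

A 6-joint arm with a two-finger parallel gripper is mounted at the origin on the work surface. World frame = base frame: x ahead of the robot, y to its left, z up, the work surface at z = 0. Lengths are in mm, angles in degrees, forces in N, time in s.
With the tool pointing down it reaches from about 425 to 1125 mm from the base axis. Payload 14.9 kg.
Tool frame: the origin (TCP) lies midway between the tips of the shut fingers; the grasp point (between the pads) lies 19 mm behind it; x points along the fingers, y is the direction in which the jaws open and shut, and the axes are right-handed (so a half turn about x gives the same grasp; the last joint's range is limited). The gripper opens to 91 mm and grips with 3 to 60 N. Pads are 32 mm wide; open, the fingers measure 118 mm over their backs; the gripper's body (76 mm by 178 mm) begins 60 mm behind the grasp point.
Start: joints at [68.509, 21.709, 99.362, -0, 58.929, -1.908], TCP at [234.636, 659.518, 177.232] pointing down, gripper open.
Joint ranges: [-158.91, 158.91], [-42.39, 125.64], [0.06, 152.35], [-60.88, 240.88], [17.5, 164.5], [-176.32, 176.32]. Speed limits (degrees/s): [108.29, 108.29, 136.94, 180, 180, 180].

## Interface

Orientations are given as a 3x3 rotation matrix whose columns are the frame's x, y, z axes.
In Python, from cell import * gives the robot as it stands.
- The arm moves only by the tool carry_out, never from a script. Its argument "motion" is one flat list of numbers, 7 for each row, row after row: the shift along the tool's x, y, z in m, then the turn, a rotation vector about the tool's x, y, z in rad, then the opening, from 0 (shut) to 1 (fully open). In form: [x, y, z, ax, ay, az, claw, x, y, z, ax, ay, az, claw, ...]. A call has 1 to 8 rows; each row shifts and turns the commanded pose from where the row before left it, along the tool's axes as they then stand; what a row does not reach is not made up. A row lasts 1/8 s, in which the tool goes at most 62.5 mm and 10.7 degrees, less where a joint would pass 70% of its speed; a pose out of reach is approached as far as the arm can. A call is refused whole if a number of a shift passes 0.0625 or a number of a turn 0.188, either way. A call with a gripper value outside its range is refused whole. The fingers move at their own pace and stop on an object; the grip force is fixed at half the most. Time passes only in rows, so rows that do not move let the fingers close. It gives the time, the measured TCP pose, the force and the opening at its end, in the units of the state.
- get_obs(): the state, without advancing time (a new reading comes with each control period).
- grab_frame(name): name is "side" or "top" or "wrist"; returns the picture (400x640x3 uint8, red, green, blue); there is no depth.
- get_calibration(name): a dict with "intrinsics" (3x3 intrinsics, pixels), "R" (3x3) and "t" (3): a world point X has camera coordinates R X + t. Camera axes: x right, y down, z forward; pixel columns grow to the right and rows downward; lengths in mm; the calibration is good to about 2 mm. A picture is of the moment at which its call begins: read the wrist's pose just before it. get_calibration takes no time and is no camera call; for the wrist camera it gives the pose at the moment of the call.
- job_done(): hands the job in, once; it reports no verdict.
The state is a dict: "clock": time; "joint_pos": joint angles; "qvel": joint speeds; "tau": joint torques, N m; "tool_pos": TCP position; "tool_rot": TCP orientation; "force": force on the tool from outside, world axes, zero at the start; "moment": the same for the moment, N m; "gripper_width": finger opening in mm.
Only numpy, scipy, OpenCV 4.12 (cv2) and the standard library are available. Lean on these libraries where they do the work, as an engineer would, in place of code of your own. Each camera call takes 0.05 s, during which the arm holds its last target.

## Working session

There is one attempt and no reset: what is moved stays moved. The work goes in short steps, Python scripts to look and compute and a tool call to move; the robot and the scene stay as the last step left them, time stands still between calls to the robot, and variables do not carry over. Pictures are saved under pics/ and viewed, and the job is handed in when it is done.

Besides the shell and the picture viewer there is one more tool, called after "Emit:" by a JSON object that holds its "api" and its "payload". carry_out: Moves the arm, as the interface text tells. Its arguments: {"type":"object","properties":{"motion":{"type":"array"}},"required":["motion"]}

```bash
mkdir -p pics; ls; python3 - <<'E'
from cell import *
import cv2
o=get_obs();print({k:o[k] for k in('clock','tool_pos','tool_rot','gripper_width','force')})
for n in('side','top','wrist'):
    c=get_calibration(n);print(n,c)
    cv2.imwrite(f'pics/{n}0.png',grab_frame(n)[:,:,::-1])
E
```

```text
pics
{'clock': 0.0, 'tool_pos': array([234.45459589, 659.07478463, 176.55584241]), 'tool_rot': array([[-4.40894688e-04,  3.35146599e-01,  9.42165889e-01],
       [-1.07810712e-03,  9.42165274e-01, -3.35146885e-01],
       [-9.99999322e-01, -1.16352023e-03, -5.40717295e-05]]), 'gripper_width': 91.36950098873285, 'force': array([ 0.28994027, -0.93689128,  0.77388857])}
side {'intrinsics': array([[421.58625752,   0.        , 326.05521763],
       [  0.        , 421.58625752, 204.82377433],
       [  0.        ,   0.        ,   1.        ]]), 'R': array([[ 0.997584  , -0.06938575, -0.00343241],
       [-0.04197234, -0.56260739, -0.82565807],
       [ 0.0553578 ,  0.82380735, -0.56416041]]), 't': array([-590.98399683,  113.04049109, 1517.69322547])}
top {'intrinsics': array([[433.53620959,   0.        , 318.34154996],
       [  0.        , 433.53620959, 188.47935845],
       [  0.        ,   0.        ,   1.        ]]), 'R': array([[-5.29214876e-04, -9.99903921e-01,  1.38516610e-02],
       [-9.83492621e-01, -1.98599459e-03, -1.80937340e-01],
       [ 1.80947465e-01, -1.37187612e-02, -9.83397077e-01]]), 't': array([ -28.77771107,  593.39455135, 1415.11621911])}
wrist {'intrinsics': array([[312.70065588,   0.        , 320.57695924],
       [  0.        , 312.70065588, 193.83027165],
       [  0.        ,   0.        ,   1.        ]]), 'R': array([[ 0.33576498,  0.94194358, -0.0020392 ],
       [ 0.91542298, -0.32579981,  0.23633717],
       [ 0.22195191, -0.08122048, -0.97166897]]), 't': array([-697.50303888,  -25.52832314,  390.18456395])}
```

View pics/side0.png

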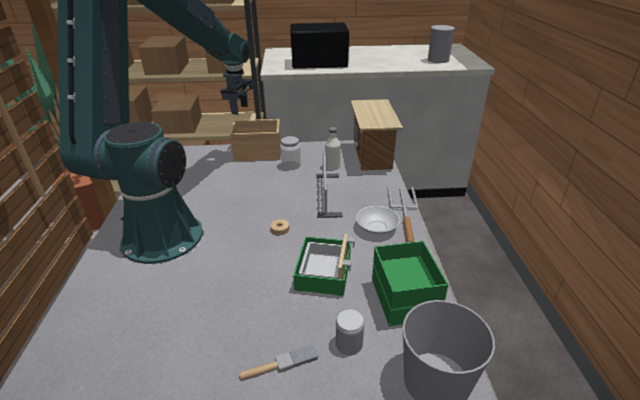

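View pics/top0.png

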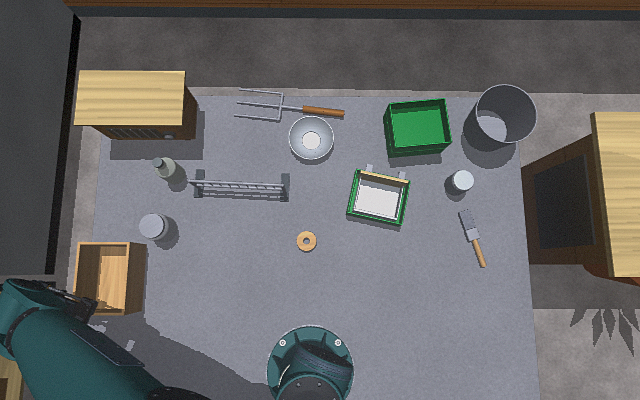

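View pics/wrist0.png

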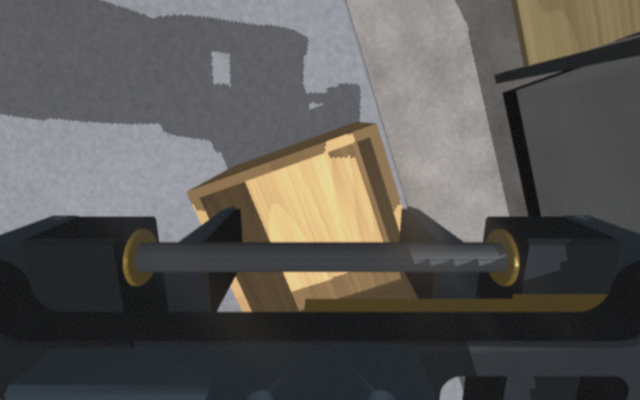

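The side view shows the feeder in the green tier near (325,265), board on the far side, and the panel near (330,195). The top view puts the tier at (378,197) and the rail at about (193..287,183). I'll enlarge the top view.

```bash
python3 - <<'E'
import cv2
i=cv2.imread('pics/top0.png')
cv2.imwrite('pics/topA.png',cv2.resize(i[155:235,335:425],None,fx=8,fy=7,interpolation=cv2.INTER_CUBIC)[:600])
cv2.imwrite('pics/topB.png',cv2.resize(i[160:215,180:300],None,fx=6.6,fy=6.6,interpolation=cv2.INTER_CUBIC))
i=cv2.imread('pics/side0.png')
cv2.imwrite('pics/sideA.png',cv2.resize(i[225:300,285:365],None,fx=8,fy=8,interpolation=cv2.INTER_CUBIC))
E
```

```text
(no output)
```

View pics/topA.png

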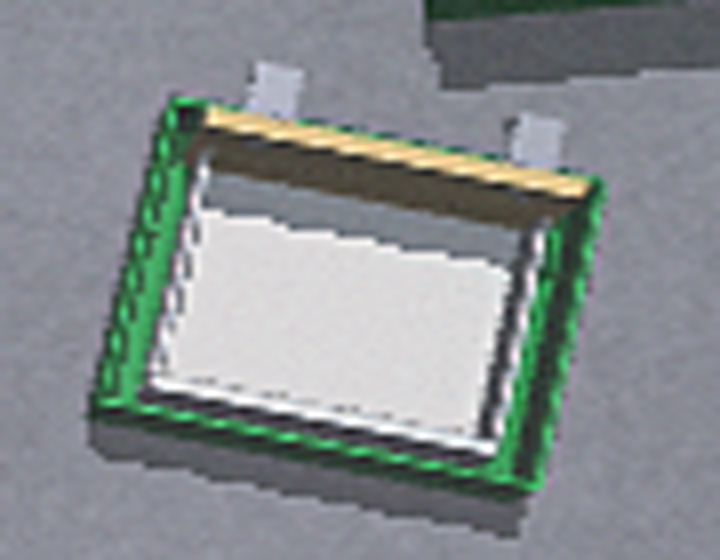

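View pics/topB.png

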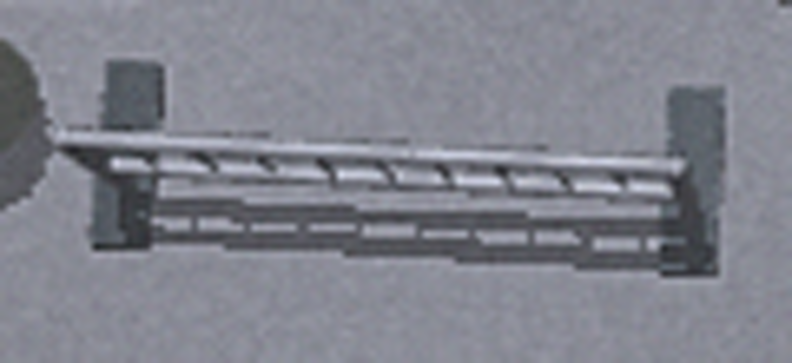

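View pics/sideA.png

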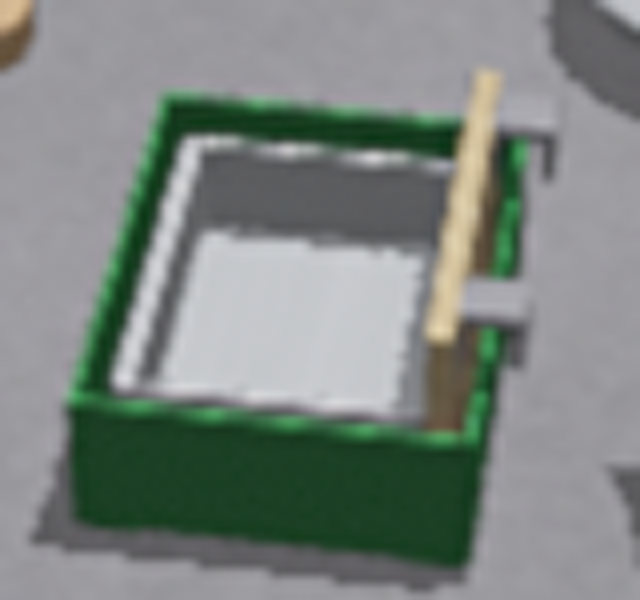

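```bash
cat > h.py <<'E'
import numpy as np, cv2
from cell import *
def ray(name,uv,z,c=None):
    c=c or get_calibration(name)
    d=c['R'].T@np.linalg.solve(c['intrinsics'],[uv[0],uv[1],1]);o=-c['R'].T@c['t']
    return o+d*(z-o[2])/d[2]
def proj(name,X,c=None):
    c=c or get_calibration(name)
    p=c['intrinsics']@(c['R']@np.array(X,float)+c['t']);return p[:2]/p[2]
E
python3 - <<'E'
from h import *
np.set_printoptions(precision=2,suppress=True)
A=lambda u,v:(335-.44+u/8,155-.43+v/7)
B=lambda u,v:(180-.42+u/6.6,160-.42+v/6.6)
S=lambda u,v:(285-.44+u/8,225-.44+v/8)
L=(ray('top',A(205,108),109)+ray('top',A(208,128),109))/2;R=(ray('top',A(592,180),109)+ray('top',A(587,198),109))/2
print('board top',L,R,np.linalg.norm(L-R),(L+R)/2,np.degrees(np.arctan2(*(L-R)[:2])))
L=ray('side',S(488,70),109);R=ray('side',S(440,338),109);print('side board',L,R,(L+R)/2)
t=[ray('top',A(*p),72) for p in((172,98),(603,182),(540,490),(95,408))]
for p in t:print(p)
print(np.mean(t,0),[np.linalg.norm(t[i]-t[(i+1)%4]) for i in range(4)],np.degrees(np.arctan2(*(t[0]-t[1])[:2])),np.degrees(np.arctan2(*(t[3]-t[2])[:2])))
a,b=ray('top',B(60,135),122),ray('top',B(686,165),122);print('rail',a,b,np.linalg.norm(a-b),(a+b)/2,np.degrees(np.arctan2(*(a-b)[:2])))
E
```

```text
board top [ 640.67 -165.88  109.  ] [ 607.   -322.55  109.  ] 160.24447458632076 [ 623.84 -244.22  109.  ] 12.130377893303773
side board [ 643.72 -169.47  109.  ] [ 609.52 -324.11  109.  ] [ 626.62 -246.79  109.  ]
[ 658.86 -155.66   72.  ]
[ 617.88 -336.75   72.  ]
[ 469.39 -304.86   72.  ]
[ 508.15 -121.24   72.  ]
[ 563.57 -229.63   72.  ] [np.float64(185.6685212656979), np.float64(151.8782150084036), np.float64(187.66758766610934), np.float64(154.59462124399187)] 12.749624603882433 11.917559752429513
rail [607.84 391.3  122.  ] [593.55  85.17 122.  ] 306.46345855492 [600.7  238.23 122.  ] 2.6724724844925785
```

Emit:
{"api": "carry_out", "payload": {"motion": [-0.01,0,0,0.18,0,0,1,-0.01,0,0,0.18,0,0,1,-0.01,0,0,0.18,0,0,1,-0.01,0,0,0.18,0,0,1,-0.01,0,0,0.18,0,0,1,-0.01,0,0,0.18,0,0,1,-0.01,0,0,0.18,0,0,1,-0.01,0,0,0.18,0,0,1]}}

```text
clock: 1.15
tool_pos: [234.5, 659.4, 257.3]
tool_rot: [[-0.0, 0.977, -0.215], [-0.0, -0.215, -0.977], [-1.0, -0.0, 0.0]]
force: [0.3, -0.4, 0.8]
gripper_width: 91.2
```

```bash
cat >> h.py <<'E'
np.set_printoptions(precision=4,suppress=True)
def rel(target,yaw):
    "shift (m, tool axes) and turn (rad about tool x) to reach TCP target with tool y at yaw deg"
    o=get_obs();R=o['tool_rot'];d=R.T@(np.array(target,float)-o['tool_pos'])/1000
    y=np.radians(yaw);T=np.array([[0,np.cos(y),np.sin(y)],[0,np.sin(y),-np.cos(y)],[-1,0,0]])
    rv=cv2.Rodrigues(R.T@T)[0].ravel()
    print('clock',o['clock'],'pos',o['tool_pos'],'w',o['gripper_width'],'F',o['force'],'M',o['moment']);print('shift',d,'turn',rv,'yaw now',np.degrees(np.arctan2(R[1,1],R[0,1])))
E
python3 - <<'E'
from h import *
rel([624.5,-245,220],-12.1)
E
```

```text
clock 1.15 pos [234.5434 659.352  257.2859] w 91.15041309377321 F [ 0.2543 -0.4284  0.8068] M [-0.0787  0.0753 -0.0018]
shift [0.0376 0.5755 0.7992] turn [-0.0057  0.0005  0.0001] yaw now -12.428197182876874
```

Emit:
{"api": "carry_out", "payload": {"motion": [0,0.03,0.04,0,0,0,1,0,0.03,0.04,0,0,0,1,0,0.03,0.04,0,0,0,1,0,0.03,0.04,0,0,0,1,0,0.03,0.04,0,0,0,1,0,0.03,0.04,0,0,0,1,0,0.03,0.04,0,0,0,1,0,0.03,0.04,0,0,0,1]}}

```text
clock: 2.15
tool_pos: [402.6, 294.8, 257.2]
tool_rot: [[0.0, 0.978, -0.209], [0.0, -0.209, -0.978], [-1.0, 0.0, -0.0]]
force: [0.2, -0.2, -0.2]
gripper_width: 90.6
```

Emit:
{"api": "carry_out", "payload": {"motion": [0,0.03,0.04,0,0,0,1,0,0.03,0.04,0,0,0,1,0,0.03,0.04,0,0,0,1,0,0.03,0.04,0,0,0,1,0,0.03,0.04,0,0,0,1,0,0.03,0.04,0,0,0,1,0,0.03,0.04,0,0,0,1,0,0.02,0.04,0,0,0,1]}}

```text
clock: 3.15
tool_pos: [560.7, -66.4, 257.1]
tool_rot: [[-0.0, 0.978, -0.21], [0.0, -0.21, -0.978], [-1.0, -0.0, 0.0]]
force: [-0.8, 0.3, 0.6]
gripper_width: 91.0
```

```bash
python3 - <<'E'
from h import *
rel([624.5,-245,220],-12.1)
E
```

```text
clock 3.15 pos [560.6996 -66.4379 257.0792] w 90.98408431050508 F [-0.7965  0.3211  0.5991] M [-0.0199  0.0795 -0.0004]
shift [0.0371 0.0998 0.1612] turn [-0.0001  0.      0.0001] yaw now -12.105581086474704
```

Emit:
{"api": "carry_out", "payload": {"motion": [0,0.02,0.03,0,0,0,1,0,0.02,0.03,0,0,0,1,0,0.02,0.03,0,0,0,1,0,0.02,0.03,0,0,0,1,0,0.02,0.03,0,0,0,1,0,0,0.011,0,0,0,1,0,0,0,0,0,0,1]}}

```text
clock: 4.03
tool_pos: [623.6, -243.2, 256.8]
tool_rot: [[-0.001, 0.978, -0.21], [0.0, -0.21, -0.978], [-1.0, -0.001, -0.0]]
force: [0.9, 0.2, -0.6]
gripper_width: 90.8
```

```bash
python3 - <<'E'
from h import *
rel([624.5,-245,180],-12.1)
c=get_calibration('wrist');cv2.imwrite('pics/wrist1.png',grab_frame('wrist')[:,:,::-1])
import pickle;pickle.dump(c,open('w1.pkl','wb'))
for p in([640.67,-165.88,109],[607,-322.55,109],[624.5,-245,109]):print(proj('wrist',p,c))
E
```

```text
clock 4.025 pos [ 623.6256 -243.1753  256.8468] w 90.84449343887181 F [ 0.9447  0.1894 -0.6416] M [-0.1379  0.106  -0.0056]
shift [0.0768 0.0013 0.0016] turn [-0.0006 -0.0002  0.0008] yaw now -12.13544151270262
[321.9895 103.9172]
[321.9468 241.2368]
[322.6738 176.7295]
```

View pics/wrist1.png

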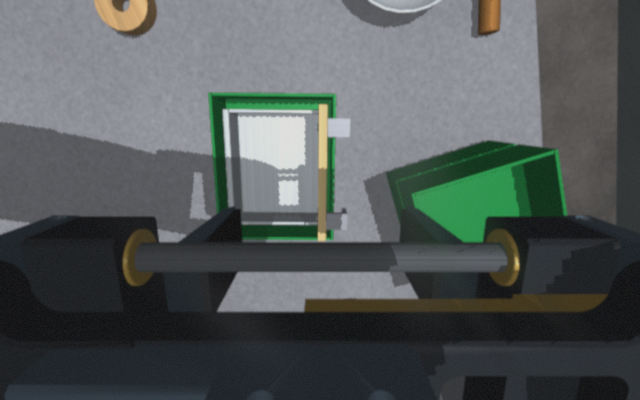

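The wrist view shows the board edge vertical at column ~323, rows 104–240, within about 1 px of the prediction, so the board pose is right. 

Next I descend with the jaws open. The grasp point should be at z=14+79=93, which puts the TCP at z=74, clear of the tier's rim at 72. With the fingers 59 mm either side, the right finger goes outside the tier over empty bench, and the stacked tiers at the right have to be cleared.

```bash
python3 - <<'E'
from h import *
import pickle
c=pickle.load(open('w1.pkl','rb'))
i=cv2.imread('pics/wrist1.png')[90:250,200:350]
cv2.imwrite('pics/w1z.png',cv2.resize(i,None,fx=4,fy=3.7,interpolation=cv2.INTER_CUBIC))
for uv in[(397,170),(412,248),(388,175),(565,150)]:print(uv,ray('wrist',uv,135,c))
rel([624.5,-245,77],-12.1)
E
```

```text
(397, 170) [ 704.1122 -249.7642  135.    ]
(412, 248) [ 706.9415 -341.5165  135.    ]
(388, 175) [ 693.8948 -253.0764  135.    ]
(565, 150) [ 879.2145 -265.8775  135.    ]
clock 4.075 pos [ 623.7045 -242.6042  257.03  ] w 91.20635531113696 F [ 0.3275 -0.232  -0.444 ] M [-0.0704  0.0576  0.0243]
shift [0.18   0.0014 0.0022] turn [-0.0001 -0.0002  0.0006] yaw now -12.10440503088406
```

View pics/w1z.png

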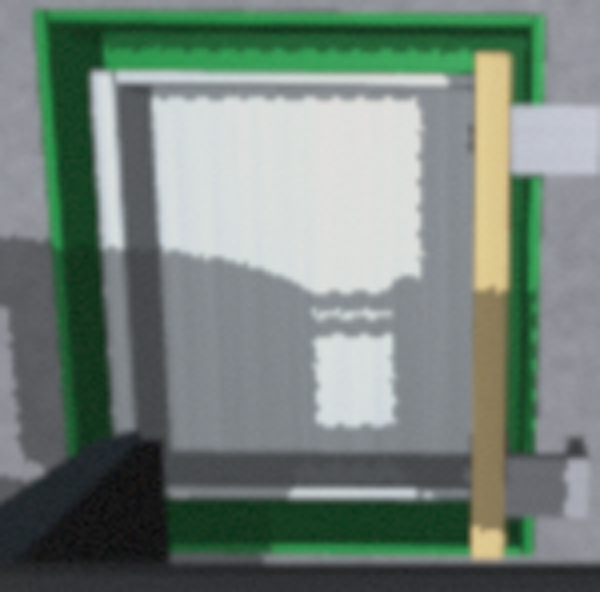

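```bash
python3 - <<'E'
from h import *
i=cv2.imread('pics/top0.png')[80:175,370:470]
cv2.imwrite('pics/topC.png',cv2.resize(i,None,fx=6,fy=6,interpolation=cv2.INTER_CUBIC))
i=cv2.imread('pics/side0.png')[235:330,365:455]
cv2.imwrite('pics/sideC.png',cv2.resize(i,None,fx=6,fy=6,interpolation=cv2.INTER_CUBIC))
E
```

```text
(no output)
```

View pics/topC.png

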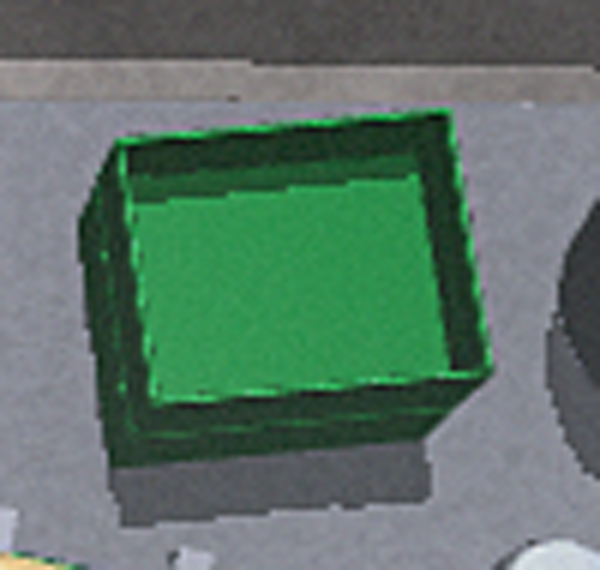

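View pics/sideC.png

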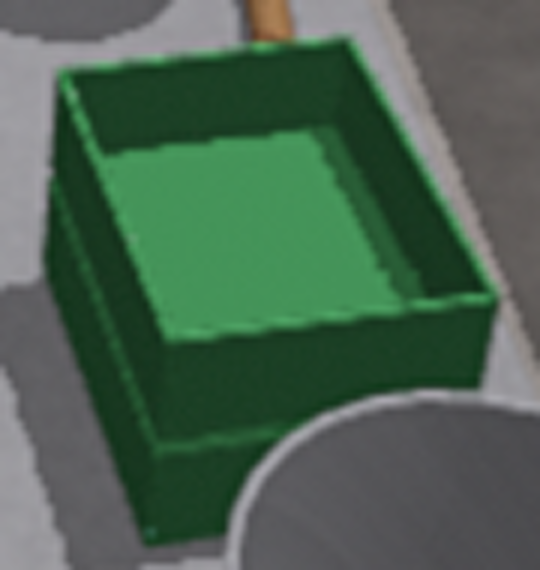

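```bash
python3 - <<'E'
from h import *
C=lambda u,v:(370-.42+u/6,80-.42+v/6)
print(ray('top',C(113,467),0))
for z in(130,144):print(z,ray('top',C(153,403),z),ray('top',C(490,373),z))
rel([624.5,-245,80],-12.1)
o=get_obs()
for h in((20,0),(15,.0)):pass
E
```

```text
[ 716.753 -279.489    0.   ]
130 [ 719.1057 -278.9489  130.    ] [ 736.7773 -464.8643  130.    ]
144 [ 715.1023 -276.1808  144.    ] [ 732.5932 -460.1954  144.    ]
clock 4.075 pos [ 623.7045 -242.6042  257.03  ] w 91.20635531113696 F [ 0.3275 -0.232  -0.444 ] M [-0.0704  0.0576  0.0243]
shift [0.177  0.0014 0.0022] turn [-0.0001 -0.0002  0.0006] yaw now -12.10440503088406
```

Emit:
{"api": "carry_out", "payload": {"motion": [0.02,0.001,-0.006,0,0,0,0.5,0.03,0,0,0,0,0,0.5,0.03,0,0,0,0,0,0.5,0.03,0,0,0,0,0,0.5,0.03,0,0,0,0,0,0.5,0.02,0,0,0,0,0,0.5,0.02,0,0,0,0,0,0.5,0,0,0,0,0,0,0.5]}}

```text
clock: 5.08
tool_pos: [625.7, -236.9, 75.7]
tool_rot: [[-0.002, 0.978, -0.209], [0.001, -0.209, -0.978], [-1.0, -0.002, -0.0]]
force: [-0.3, 0.2, 0.8]
gripper_width: 45.6
```

```bash
python3 - <<'E'
from h import *
rel([624.5,-245,77],-12.1)
cv2.imwrite('pics/s2.png',cv2.resize(grab_frame('side')[200:320,260:460,::-1],None,fx=4,fy=4,interpolation=cv2.INTER_CUBIC))
E
```

```text
clock 5.075 pos [ 625.6776 -236.8602   75.7392] w 45.55387329090072 F [-0.287   0.2472  0.8423] M [-0.0535  0.0343  0.0094]
shift [-0.0013  0.0005  0.0082] turn [ 0.0004 -0.0004  0.0021] yaw now -12.077395431289437
```

View pics/s2.png

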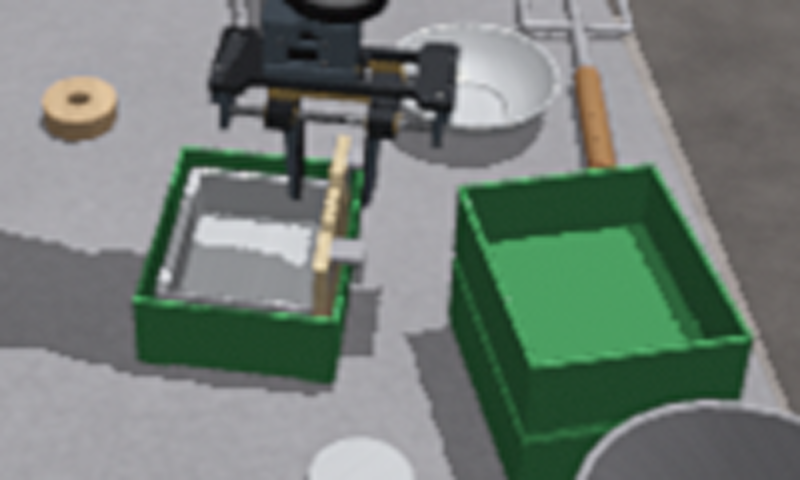

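Fingers at (298,190) and (370,195) straddle the board at (340,160). Closing.

Emit:
{"api": "carry_out", "payload": {"motion": [0,0,0,0,0,0,0.2,0,0,0,0,0,0,0.1,0,0,0,0,0,0,0,0,0,0,0,0,0,0,0,0,0,0,0,0,0,0,0,0,0,0,0,0]}}

```text
clock: 5.88
tool_pos: [626.4, -237.4, 77.2]
tool_rot: [[-0.0, 0.978, -0.209], [-0.0, -0.209, -0.978], [-1.0, -0.0, 0.0]]
force: [0.2, -0.4, -0.0]
gripper_width: 0.5
```

Emit:
{"api": "carry_out", "payload": {"motion": [-0.01,0,0,0,0,0,0,-0.01,0,0,0,0,0,0,-0.01,0,0,0,0,0,0,-0.015,0,0,0,0,0,0,-0.015,0,0,0,0,0,0,-0.015,0,0,0,0,0,0,-0.015,0,0,0,0,0,0,-0.01,0,0,0,0,0,0]}}

```text
clock: 6.88
tool_pos: [626.7, -237.5, 178.5]
tool_rot: [[0.001, 0.978, -0.209], [-0.0, -0.209, -0.978], [-1.0, 0.001, 0.0]]
force: [-0.7, 0.4, 0.0]
gripper_width: 0.3
```

```bash
python3 - <<'E'
from h import *
rel([624.5,-245,77],-12.1)
cv2.imwrite('pics/s3.png',cv2.resize(grab_frame('side')[180:330,260:460,::-1],None,fx=4,fy=4,interpolation=cv2.INTER_CUBIC))
cv2.imwrite('pics/w3.png',grab_frame('wrist')[:,:,::-1])
E
```

```text
clock 6.875 pos [ 626.7163 -237.541   178.4881] w 0.263471700043945 F [-0.6662  0.3754  0.0127] M [-0.0962  0.0795 -0.017 ]
shift [ 0.1015 -0.0007  0.0077] turn [ 0.0003  0.0002 -0.0008] yaw now -12.085098951249233
```

View pics/s3.png

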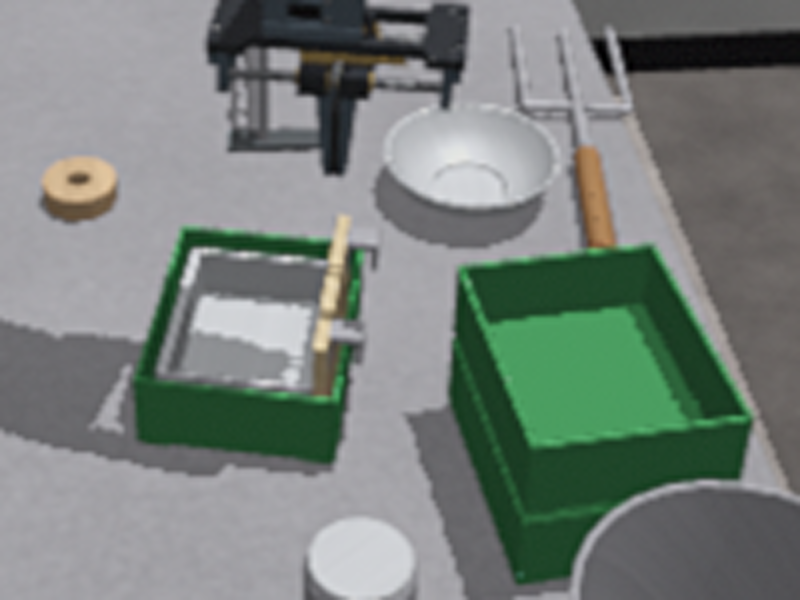

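View pics/w3.png

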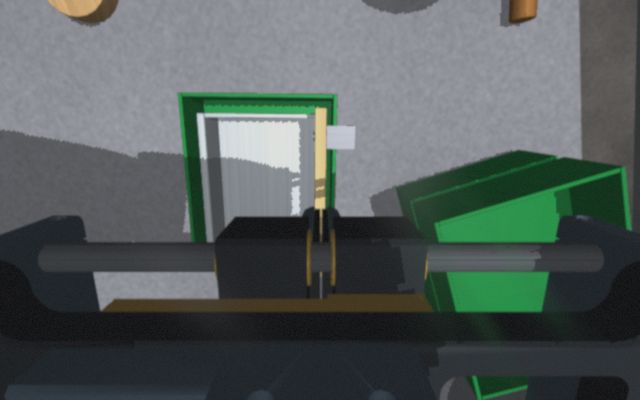

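```bash
python3 - <<'E'
from h import *
o=get_obs()
S=lambda p:(np.array(p)-[260,180])*4
print('tip in s3 crop',S(proj('side',o['tool_pos'])))
for p in([640.67,-165.88,109],[607,-322.55,109],[624.5,-245,109]):print(S(proj('side',p)), proj('top',p))
cv2.imwrite('pics/t3.png',grab_frame('top')[:,:,::-1])
E
```

```text
tip in s3 crop [331.9008 197.3112]
[337.9884 210.6534] [360.371  171.4275]
[314.5815 345.9416] [408.2474 181.5696]
[327.8479 275.4879] [384.5088 176.294 ]
```

View pics/t3.png

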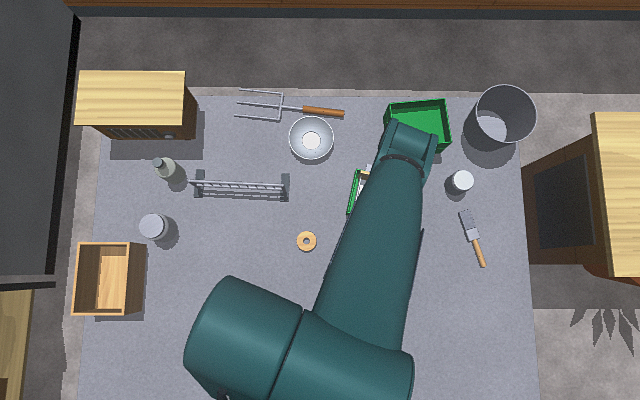

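```bash
python3 - <<'E'
from h import *
o=get_obs();p=o['tool_pos'];R=o['tool_rot']
print('joints',o['joint_pos'],p)
for d in(0,-19,-40,-60,-79):
    q=p+R[:,0]*d;print(d,'wrist',proj('wrist',q),'side',(proj('side',q)-[260,180])*4)
c=get_calibration('wrist');print('cam pos',-c['R'].T@c['t'])
for d in(0,-30): 
  for y in(-22.7,22.7):
    q=np.array([625.7,-236.9,75.7])+R@[d,y,0];print('s2',d,y,(proj('side',q)-[260,200])*4)
i=cv2.imread('pics/s3.png')[0:230,180:500];cv2.imwrite('pics/s3z.png',cv2.resize(i,None,fx=2.5,fy=2.5))
E
```

```text
joints [-22.7504  19.0416 103.0181   0.0003  57.9002 -10.6595] [ 626.6463 -237.5124  177.6616]
0 wrist [322.171  213.6997] side [331.3512 198.1779]
-19 wrist [322.3235 222.6648] side [331.8232 177.7898]
-40 wrist [322.529  234.7408] side [332.3545 154.8437]
-60 wrist [322.774  249.1367] side [332.8701 132.5769]
-79 wrist [323.0698 266.5196] side [333.3688 111.0396]
cam pos [ 638.9992 -173.9476  384.7414]
s2 0 -22.7 [298.6725 218.7988]
s2 0 22.7 [356.5938 224.0687]
s2 -30 -22.7 [298.9614 189.265 ]
s2 -30 22.7 [357.6407 194.4807]
```

View pics/s3z.png

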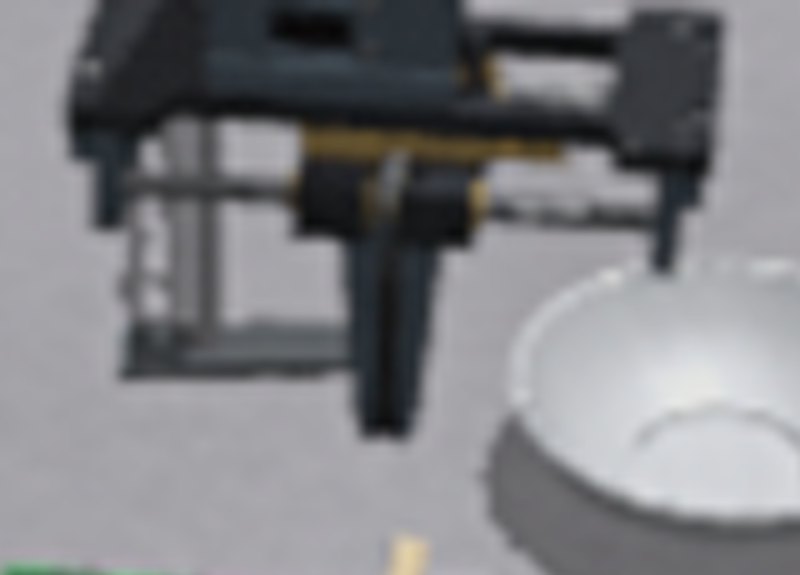

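```bash
python3 - <<'E'
from h import *
def rayp(name,uv,ax,val):
    c=get_calibration(name);d=c['R'].T@np.linalg.solve(c['intrinsics'],[uv[0],uv[1],1]);o=-c['R'].T@c['t'];return o+d*(val-o[ax])/d[ax]
uv=(260-.4+334/4,180-.4+174/4)
for y in(-253,-237.5,-221,-200):print(rayp('side',uv,1,y))
print('side cam',-get_calibration('side')['R'].T@get_calibration('side')['t'])
o=get_obs();p=o['tool_pos'];R=o['tool_rot']
for d in(0,-20,-40): print(d,proj('wrist',p+R@[d,0,-16]),proj('wrist',p+R@[d,0,16]))
i=cv2.imread('pics/w3.png')[190:320,240:400];cv2.imwrite('pics/w3z.png',cv2.resize(i,None,fx=4.5,fy=4.5))
# same picture again for steady state
cv2.imwrite('pics/s4.png',cv2.resize(grab_frame('side')[180:330,260:460,::-1],None,fx=4,fy=4,interpolation=cv2.INTER_CUBIC))
E
```

```text
[ 625.1401 -253.      213.2836]
[ 626.9666 -237.5     201.6074]
[ 628.9109 -221.      189.1778]
[ 631.3855 -200.      173.3584]
side cam [  510.2846 -1227.6953   947.5267]
0 [322.1855 191.2064] [322.157  235.4182]
-20 [322.3515 198.6152] [322.314  246.8231]
-40 [322.5546 207.6797] [322.5046 260.6702]
```

View pics/w3z.png

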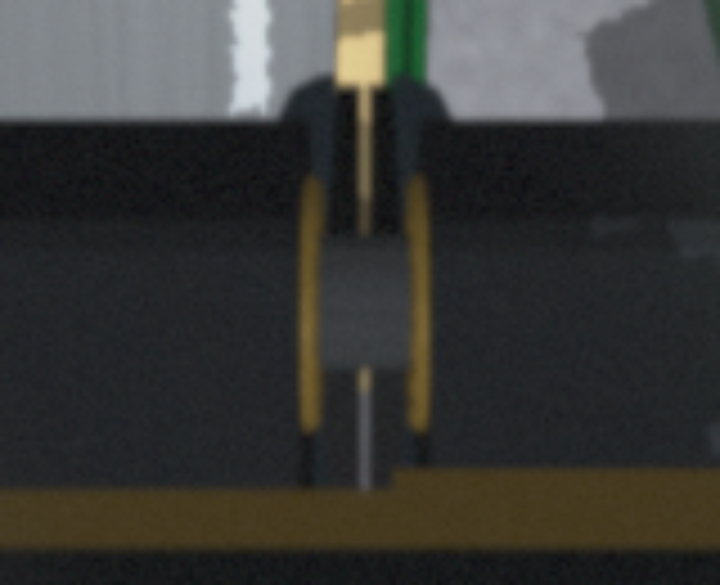

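View pics/s4.png

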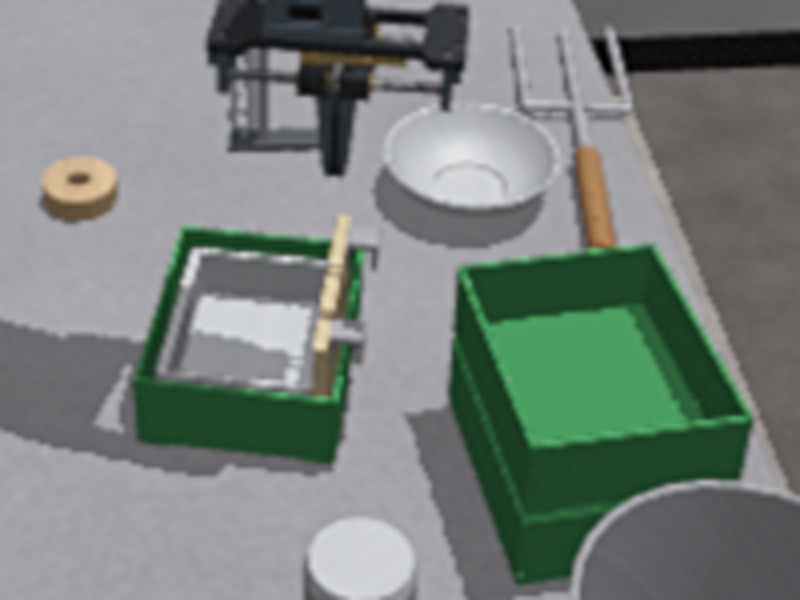

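The jaws shut on nothing. The fingertip shows at crop (333,174), against a predicted row of 198, so I fitted both views to the near edge of the fingertips. The side view puts the tips about 36 mm short of the reported TCP and the wrist view about 40 mm, so they passed just above the board. I'll go down in steps and check the tip height in the pictures.

Emit:
{"api": "carry_out", "payload": {"motion": [0,0,0,0,0,0,0.5,0,0,0,0,0,0,0.5,0.02,-0.001,0,0,0,0,0.5,0.03,0,0,0,0,0,0.5,0.03,0,0,0,0,0,0.5,0.02,0,0,0,0,0,0.5,0.015,0,0,0,0,0,0.5,0,0,0,0,0,0,0.5]}}

```text
clock: 8.07
tool_pos: [625.0, -237.0, 61.2]
tool_rot: [[-0.001, 0.978, -0.209], [0.001, -0.209, -0.978], [-1.0, -0.002, -0.0]]
force: [-0.6, 0.2, 0.3]
gripper_width: 45.8
```

```bash
python3 - <<'E'
from h import *
rel([624.5,-245,77],-12.1)
o=get_obs();p=o['tool_pos'];R=o['tool_rot']
for d in(0,-36):
  for y in(-22.7,22.7): print(d,(proj('side',p+R@[d,y,16])-[280,200])*6)
cv2.imwrite('pics/s5.png',cv2.resize(grab_frame('side')[200:300,280:400,::-1],None,fx=6,fy=6,interpolation=cv2.INTER_CUBIC))
E
```

```text
clock 8.075 pos [ 624.96   -237.007    61.1622] w 45.75626156788641 F [-0.6183  0.2357  0.2816] M [-0.0089  0.0569 -0.0583]
shift [-0.0158  0.0012  0.0079] turn [ 0.0002 -0.0003  0.0015] yaw now -12.08870932600995
0 [322.5423 369.8286]
0 [409.7311 378.0784]
-36 [323.1306 317.0085]
-36 [411.6993 325.1696]
```

View pics/s5.png

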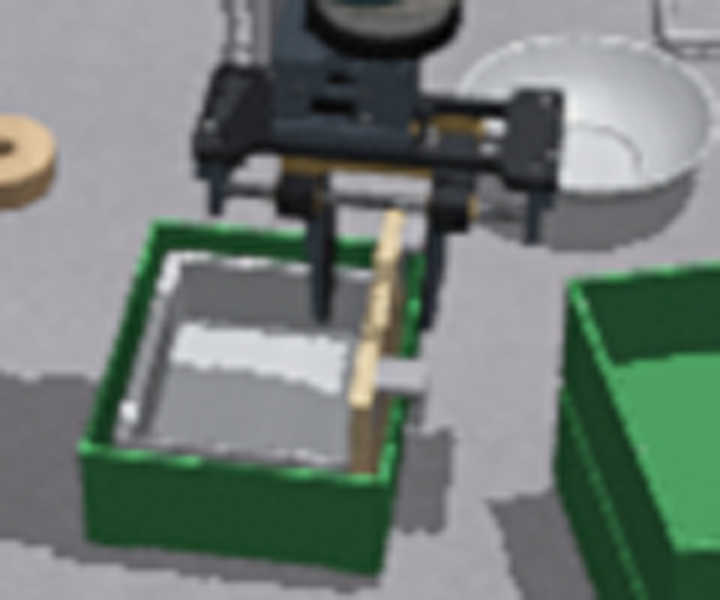

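Tips seen at rows 322–328; a 36 mm shortfall predicts 317–325, so the offset is confirmed at about 35 mm. I'll descend another 22 mm and close.

Emit:
{"api": "carry_out", "payload": {"motion": [0.011,0,0,0,0,0,0.5,0.011,0,0,0,0,0,0.5,0,0,0,0,0,0,0.3,0,0,0,0,0,0,0.1,0,0,0,0,0,0,0,0,0,0,0,0,0,0,0,0,0,0,0,0,0,0,0,0,0,0,0,0]}}

```text
clock: 9.12
tool_pos: [625.7, -237.3, 40.6]
tool_rot: [[0.0, 0.978, -0.209], [-0.0, -0.209, -0.978], [-1.0, 0.0, 0.0]]
force: [0.3, 0.3, 4.6]
gripper_width: 10.0
```

The opening now reads 10.0 mm, so the board is held. Lifting.

Emit:
{"api": "carry_out", "payload": {"motion": [-0.005,0,0,0,0,0,0,-0.01,0,0,0,0,0,0,-0.015,0,0,0,0,0,0,-0.02,0,0,0,0,0,0,-0.02,0,0,0,0,0,0,-0.02,0,0,0,0,0,0,-0.02,0,0,0,0,0,0,-0.01,0,0,0,0,0,0]}}

```text
clock: 10.12
tool_pos: [626.0, -237.4, 162.0]
tool_rot: [[0.001, 0.978, -0.209], [-0.001, -0.209, -0.978], [-1.0, 0.002, 0.0]]
force: [0.7, -0.3, -4.4]
gripper_width: 9.6
```

```bash
python3 - <<'E'
from h import *
rel([624.5,-245,177],-12.1)
cv2.imwrite('pics/s6.png',cv2.resize(grab_frame('side')[170:300,280:400,::-1],None,fx=4.5,fy=4.5,interpolation=cv2.INTER_CUBIC))
E
```

```text
clock 10.125 pos [ 625.9578 -237.437   161.9946] w 9.566119722471763 F [ 0.6528 -0.2671 -4.404 ] M [-0.1384 -0.138   0.007 ]
shift [-0.015   0.0002  0.0077] turn [ 0.0002  0.0003 -0.0015] yaw now -12.088932312910712
```

View pics/s6.png

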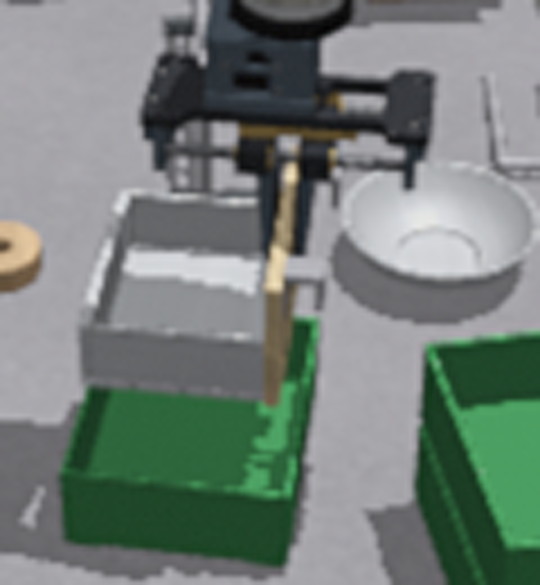

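It's held level at (200,290) in the crop, clear of the tier. The target is in front of the panel, square to it: feeder origin at panel x about -145, so the TCP goes to about (521, 250).

```bash
python3 - <<'E'
from h import *
rel([521,-140,182],-12.1)
E
```

```text
clock 10.175 pos [ 626.2823 -237.5558  162.6712] w 9.952891329984084 F [ 0.4694 -0.5136 -1.1724] M [-0.1081 -0.1224 -0.0161]
shift [-0.0196 -0.1233 -0.0733] turn [ 0.0002  0.0004 -0.0022] yaw now -12.087540694664137
```

Emit:
{"api": "carry_out", "payload": {"motion": [-0.005,-0.012,-0.007,0,0,0,0,-0.005,-0.018,-0.011,0,0,0,0,-0.005,-0.018,-0.011,0,0,0,0,-0.005,-0.018,-0.011,0,0,0,0,0,-0.018,-0.011,0,0,0,0,0,-0.018,-0.011,0,0,0,0,0,-0.015,-0.009,0,0,0,0,0,-0.006,-0.003,0,0,0,0]}}

```text
clock: 11.18
tool_pos: [519.9, -138.3, 180.2]
tool_rot: [[-0.0, 0.978, -0.209], [0.0, -0.209, -0.978], [-1.0, -0.0, 0.0]]
force: [-0.1, -0.5, -2.7]
gripper_width: 9.7
```

Emit:
{"api": "carry_out", "payload": {"motion": [0,0,-0.005,-0.03,0,0,0,0,0,-0.01,-0.045,0,0,0,0,0,-0.015,-0.045,0,0,0,0,0,-0.02,-0.03,0,0,0,0,0,-0.02,-0.014,0,0,0,0,0,-0.02,0,0,0,0,0,0,-0.02,0,0,0,0,0,0,-0.02,0,0,0,0]}}

```text
clock: 12.18
tool_pos: [531.4, -8.1, 180.3]
tool_rot: [[0.0, 0.999, -0.047], [-0.0, -0.047, -0.999], [-1.0, 0.0, -0.0]]
force: [1.2, -0.1, -4.5]
gripper_width: 9.7
```

```bash
python3 - <<'E'
from h import *
rel([521,250,100],-2.7)
E
```

```text
clock 12.175 pos [531.4085  -8.1279 180.2763] w 9.736565299505802 F [ 1.2068 -0.1437 -4.4688] M [-0.1871 -0.1456  0.0202]
shift [ 0.0803 -0.0225 -0.2574] turn [ 0.0002 -0.     -0.0001] yaw now -2.690997059992757
```

Emit:
{"api": "carry_out", "payload": {"motion": [0,-0.003,-0.024,0,0,0,0,0,-0.004,-0.026,0,0,0,0,0,-0.004,-0.026,0,0,0,0,0,-0.004,-0.026,0,0,0,0,0,-0.004,-0.026,0,0,0,0,0,-0.004,-0.026,0,0,0,0,0,0,-0.026,0,0,0,0,0,0,-0.026,0,0,0,0]}}

```text
clock: 13.18
tool_pos: [517.7, 198.9, 180.3]
tool_rot: [[0.0, 0.999, -0.047], [-0.0, -0.047, -0.999], [-1.0, 0.0, 0.0]]
force: [-0.1, 0.2, -3.4]
gripper_width: 9.8
```

Emit:
{"api": "carry_out", "payload": {"motion": [0,0,-0.025,0,0,0,0,0.01,0,-0.016,0,0,0,0,0.02,0,-0.01,0,0,0,0,0.02,0,0,0,0,0,0,0.02,0,0,0,0,0,0,0.02,0,0,0,0,0,0,0.015,0,0,0,0,0,0,0,0,0,0,0,0,0]}}

```text
clock: 14.18
tool_pos: [519.9, 247.6, 74.0]
tool_rot: [[-0.002, 0.999, -0.047], [-0.001, -0.047, -0.999], [-1.0, -0.002, 0.001]]
force: [-0.3, 0.3, -4.0]
gripper_width: 10.0
```

```bash
python3 - <<'E'
from h import *
rel([521,250,26.6],-2.7)
cv2.imwrite('pics/s7.png',cv2.resize(grab_frame('side')[130:260,260:400,::-1],None,fx=4.5,fy=4.5,interpolation=cv2.INTER_CUBIC))
E
```

```text
clock 14.175 pos [519.9437 247.6238  73.9693] w 9.984772796813164 F [-0.3373  0.3064 -3.9727] M [-0.1744 -0.1255  0.0377]
shift [ 0.0474  0.001  -0.0025] turn [-0.0001  0.0009  0.0018] yaw now -2.707930808289775
```

View pics/s7.png

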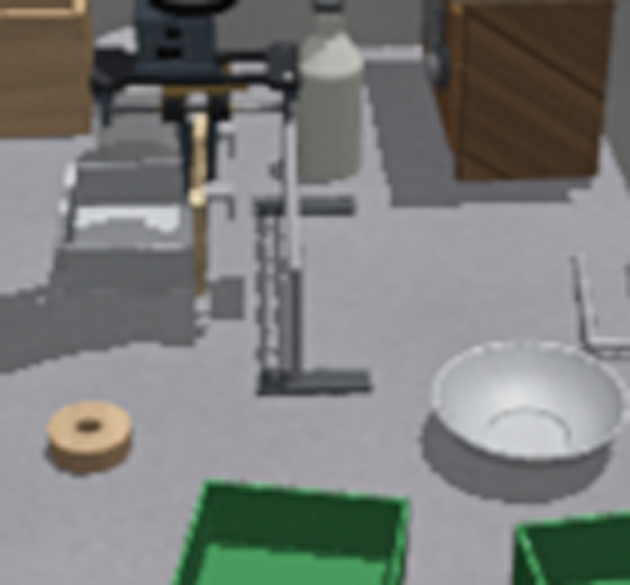

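```bash
python3 - <<'E'
from h import *
def rayp(name,uv,ax,val):
    c=get_calibration(name);d=c['R'].T@np.linalg.solve(c['intrinsics'],[uv[0],uv[1],1]);o=-c['R'].T@c['t'];return o+d*(val-o[ax])/d[ax]
# s5: tcp (625,-237,61.2), stub bottom
for u,v in((527,240),(541,240),(322,322),(432,328)):
  for y in(-245,-260): print(u,v,rayp('side',(280-.4+u/6,200-.4+v/6),1,y))
E
```

```text
527 240 [ 701.3265 -245.      140.7951]
527 240 [ 698.4104 -260.      153.1092]
541 240 [ 708.4663 -245.      140.3686]
541 240 [ 705.4413 -260.      152.6892]
322 322 [ 597.9253 -245.       93.0284]
322 322 [ 596.5875 -260.      106.0716]
432 328 [ 654.8695 -245.       85.3456]
432 328 [ 652.6625 -260.       98.5061]
```

The gripper has small stubs near its ends, and their bottoms sit about 50 mm above the fingertips at ±80 mm. They would meet the rail here, so I'll set down 24 mm further back.

Emit:
{"api": "carry_out", "payload": {"motion": [0,-0.012,0,0,0,0,0,0,-0.012,0,0,0,0,0,0.015,0,0,0,0,0,0,0.015,0,0,0,0,0,0,0.007,0,0,0,0,0,0,0.004,0,0,0,0,0,0,0.002,0,0,0,0,0,0,0,0,0,0,0,0,0]}}

```text
clock: 15.22
tool_pos: [496.7, 249.3, 32.3]
tool_rot: [[0.0, 0.999, -0.047], [0.0, -0.047, -0.999], [-1.0, 0.0, -0.0]]
force: [0.4, -0.0, -4.5]
gripper_width: 9.6
```

```bash
python3 - <<'E'
from h import *
rel([497,250,26.6],-2.7)
cv2.imwrite('pics/s8.png',cv2.resize(grab_frame('side')[130:230,260:370,::-1],None,fx=6,fy=6,interpolation=cv2.INTER_CUBIC))
E
```

```text
clock 15.225 pos [496.7257 249.2508  32.3068] w 9.647412096786082 F [ 0.3822 -0.0392 -4.5412] M [-0.0248 -0.1937  0.0335]
shift [ 0.0057  0.0002 -0.0008] turn [ 0.0001 -0.     -0.0001] yaw now -2.694237242155916
```

View pics/s8.png

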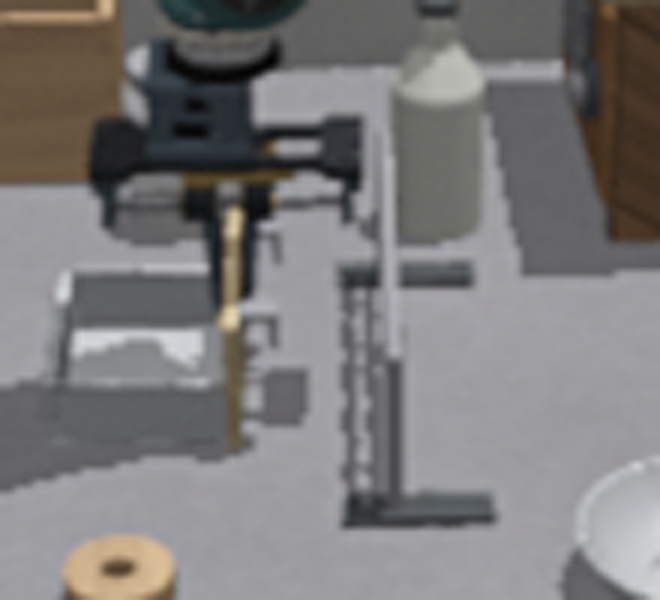

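Emit:
{"api": "carry_out", "payload": {"motion": [0.002,0,0,0,0,0,0,0.001,0,0,0,0,0,0,0.001,0,0,0,0,0,0,0,0,0,0,0,0,0]}}

```text
clock: 15.78
tool_pos: [496.5, 249.2, 28.2]
tool_rot: [[-0.0, 0.999, -0.047], [-0.0, -0.047, -0.999], [-1.0, -0.0, 0.0]]
force: [0.6, -0.2, -3.8]
gripper_width: 9.9
```

Emit:
{"api": "carry_out", "payload": {"motion": [0.001,0,0,0,0,0,0,0,0,0,0,0,0,0]}}

```text
clock: 16.02
tool_pos: [496.5, 249.2, 27.2]
tool_rot: [[-0.0, 0.999, -0.047], [-0.0, -0.047, -0.999], [-1.0, -0.0, 0.0]]
force: [-0.0, -0.4, -4.6]
gripper_width: 9.8
```

Emit:
{"api": "carry_out", "payload": {"motion": [0.001,0,0,0,0,0,0,0,0,0,0,0,0,0]}}

```text
clock: 16.27
tool_pos: [496.7, 249.3, 26.6]
tool_rot: [[0.0, 0.999, -0.047], [0.0, -0.047, -0.999], [-1.0, 0.0, -0.0]]
force: [-1.3, -0.9, 3.9]
gripper_width: 9.8
```

Contact at TCP z=26.6: force z flipped from -4.5 to +3.9. I'll open partway and rise.

Emit:
{"api": "carry_out", "payload": {"motion": [0,0,0,0,0,0,0.12,0,0,0,0,0,0,0.2,0,0,0,0,0,0,0.35,0,0,0,0,0,0,0.35,0,0,0,0,0,0,0.35]}}

```text
clock: 16.9
tool_pos: [496.6, 249.2, 26.2]
tool_rot: [[0.0, 0.999, -0.047], [0.0, -0.047, -0.999], [-1.0, 0.0, -0.0]]
force: [-0.1, -0.1, -1.2]
gripper_width: 31.9
```

Emit:
{"api": "carry_out", "payload": {"motion": [-0.01,0,0,0,0,0,0.35,-0.02,0,0,0,0,0,0.35,-0.025,0,0,0,0,0,0.35,-0.025,0,0,0,0,0,0.35,-0.025,0,0,0,0,0,0.35,-0.02,0,0,0,0,0,0.35,-0.005,0,0,0,0,0,0.35]}}

```text
clock: 17.77
tool_pos: [497.4, 249.6, 158.7]
tool_rot: [[0.003, 0.999, -0.047], [0.001, -0.047, -0.999], [-1.0, 0.003, -0.001]]
force: [-0.6, 0.4, 0.8]
gripper_width: 32.0
```

```bash
python3 - <<'E'
from h import *
o=get_obs();print(o['clock'],o['tool_pos'],o['force'])
cv2.imwrite('pics/s9.png',cv2.resize(grab_frame('side')[130:230,260:370,::-1],None,fx=6,fy=6,interpolation=cv2.INTER_CUBIC))
cv2.imwrite('pics/t9.png',grab_frame('top')[:,:,::-1])
import pickle;pickle.dump(get_calibration('wrist'),open('w9.pkl','wb'));cv2.imwrite('pics/w9.png',grab_frame('wrist')[:,:,::-1])
E
```

```text
17.775 [497.4432 249.6049 158.67  ] [-0.589   0.4159  0.7837]
```

View pics/s9.png

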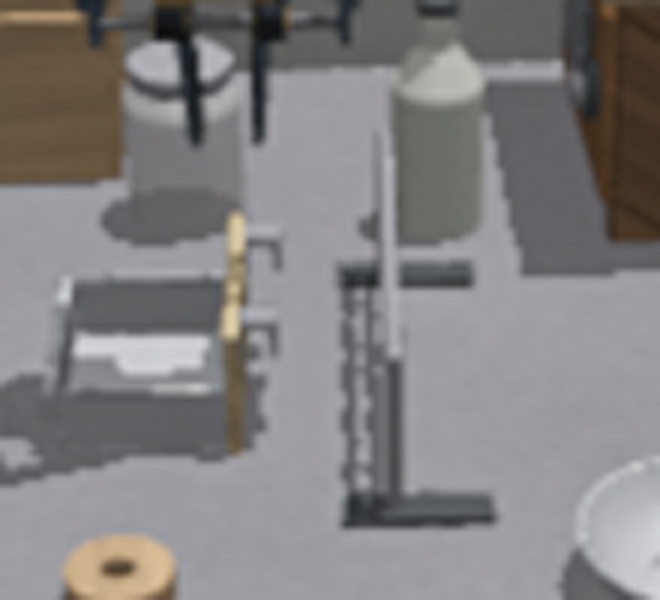

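View pics/w9.png

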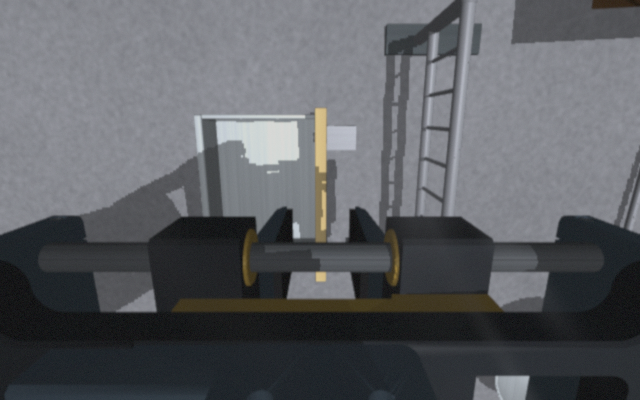

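View pics/t9.png

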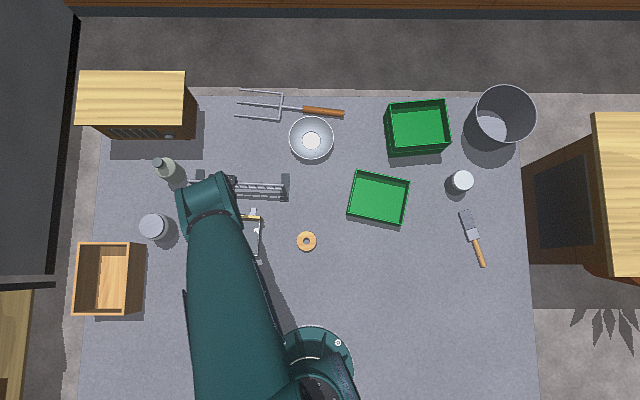

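```bash
python3 - <<'E'
from h import *
import pickle
i=cv2.imread('pics/w9.png')
cv2.imwrite('pics/w9z.png',cv2.resize(i[0:220,370:500],None,fx=3.6,fy=2.7,interpolation=cv2.INTER_CUBIC))
cv2.imwrite('pics/w9y.png',cv2.resize(i[95:295,280:370],None,fx=5,fy=3,interpolation=cv2.INTER_CUBIC))
E
```

```text
(no output)
```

View pics/w9z.png

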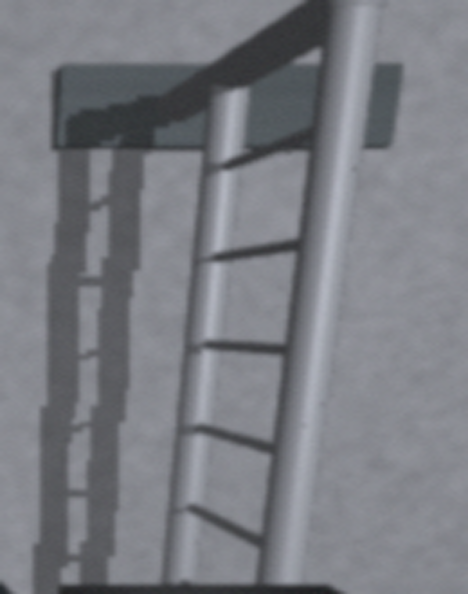

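View pics/w9y.png

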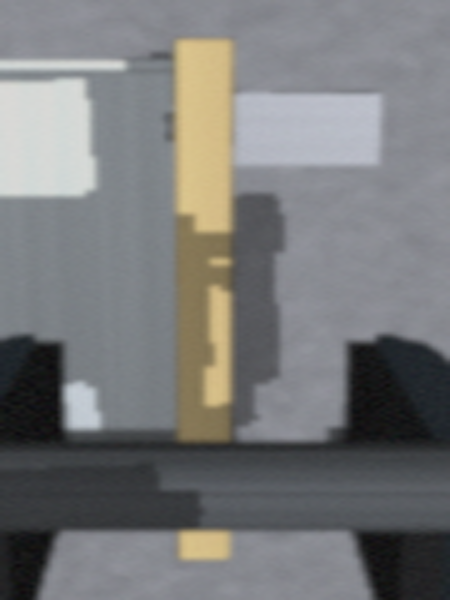

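```bash
python3 - <<'E'
from h import *
import pickle
c=pickle.load(open('w9.pkl','rb'))
a=ray('wrist',(468.2,3.4),119,c);b=ray('wrist',(447.4,212.7),119,c)
print('rail',a,b,'yaw',-np.degrees(np.arctan2((a-b)[0],(a-b)[1])))
p=ray('wrist',(320.4,108),95,c);q=ray('wrist',(320.6,281.3),95,c)
print('board',p,q,np.linalg.norm(p-q),(p+q)/2,-np.degrees(np.arctan2((p-q)[0],(p-q)[1])))
print('rail end?',ray('wrist',(468.3,1),120,c))
# perspective top/side checks of rail & board
for n,P in(('rail',a),('board',p),('board',q)):print(n,proj('side',P))
h=ray('wrist',(280-.4+380/5,95-.33+130/3),95,c);print('hook end',h)
E
```

```text
rail [606.0671 387.1927 119.    ] [598.869  233.5783 119.    ] yaw -2.682801567883167
board [498.8823 321.9322  95.    ] [491.4831 163.1033  95.    ] 159.0011555343588 [495.1827 242.5178  95.    ] -2.667246478813275
rail end? [605.6014 388.4022 120.    ]
rail [322.8624 151.3999]
board [298.2273 164.6411]
board [296.9242 184.6507]
hook end [527.576 295.95   95.   ]
```

The feeder stands upright on the bench at about (430,245.5), board mid (495.2,242.5). Its yaw is -2.67° against -2.68° for the rail, so they are parallel. The rail's x is about 599–601 at this y. Next the front wall: TCP to about (374,248), jaws half open.

```bash
python3 - <<'E'
from h import *
rel([374.3,248.2,60],-2.7)
E
```

```text
clock 17.925 pos [496.4608 249.1515 156.3356] w 31.99469561510429 F [-0.4276  0.1317 -0.3748] M [-0.1065  0.0276  0.0144]
shift [ 0.0963 -0.122   0.0067] turn [ 0.     -0.0001 -0.0002] yaw now -2.6972250642473763
```

Emit:
{"api": "carry_out", "payload": {"motion": [0,-0.015,0.003,0,0,0,0.5,0,-0.025,0.004,0,0,0,0.5,0,-0.025,0,0,0,0,0.5,0,-0.025,0,0,0,0,0.5,0,-0.02,0,0,0,0,0.5,0,-0.012,0,0,0,0,0.5,0.02,0,0,0,0,0,0.5,0.02,0,0,0,0,0,0.5]}}

```text
clock: 18.92
tool_pos: [374.4, 248.2, 115.9]
tool_rot: [[0.001, 0.999, -0.047], [0.0, -0.047, -0.999], [-1.0, 0.001, -0.0]]
force: [0.5, 0.8, -0.7]
gripper_width: 45.6
```

Emit:
{"api": "carry_out", "payload": {"motion": [0.025,0,0,0,0,0,0.5,0.015,0,0,0,0,0,0.5,0,0,0,0,0,0,0.5]}}

```text
clock: 19.3
tool_pos: [373.8, 247.6, 75.5]
tool_rot: [[-0.002, 0.999, -0.047], [-0.001, -0.047, -0.999], [-1.0, -0.002, 0.001]]
force: [0.7, -0.3, 0.2]
gripper_width: 45.8
```

```bash
python3 - <<'E'
from h import *
rel([374.3,248.2,-18],-2.7);print(get_obs()['joint_pos'])
cv2.imwrite('pics/s10.png',cv2.resize(grab_frame('side')[130:230,250:360,::-1],None,fx=6,fy=6,interpolation=cv2.INTER_CUBIC))
import pickle;c=get_calibration('wrist');pickle.dump(c,open('w10.pkl','wb'));cv2.imwrite('pics/w10.png',grab_frame('wrist')[:,:,::-1])
o=get_obs()
print(proj('wrist',[374.3,248.2,50],c),proj('wrist',[377.8,323,50],c))
E
```

```text
clock 19.3 pos [373.824  247.6446  75.5044] w 45.77173057102767 F [ 0.688  -0.2692  0.1806] M [-0.0843  0.0505  0.0165]
shift [ 0.0935  0.0006 -0.0007] turn [0.0001 0.0011 0.0016] yaw now -2.692971521261201
[ 30.5458   8.557  130.2663  -0.0029  41.2865  33.2409]
[322.2635 203.4797] [322.3052 102.8095]
```

View pics/s10.png

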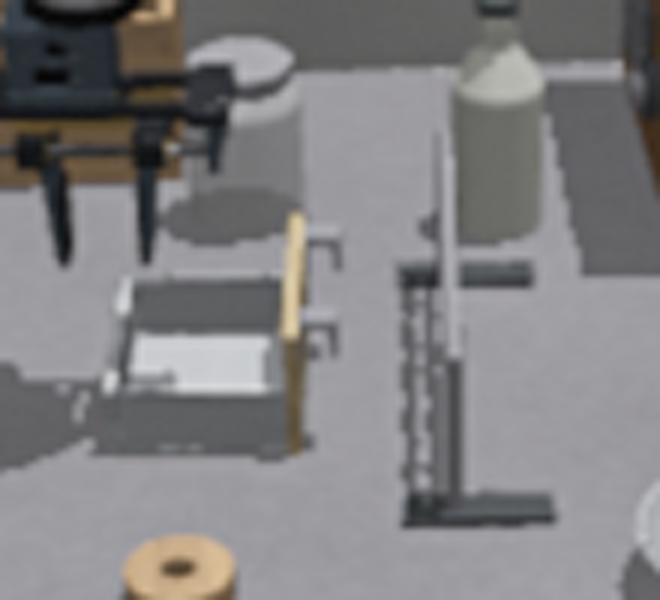

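View pics/w10.png

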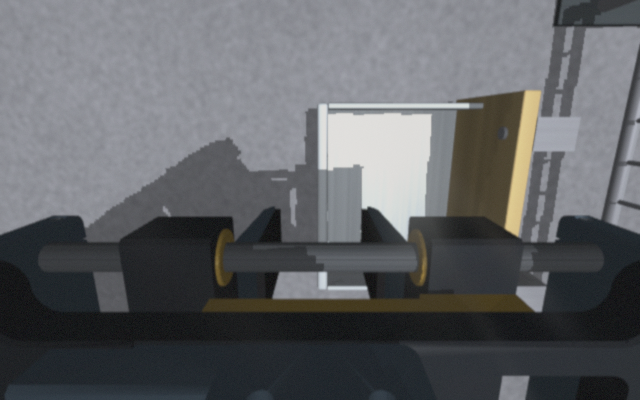

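The front wall is at columns 319–328, predicted 322, between the fingers at 280 and 362. Going down.

Emit:
{"api": "carry_out", "payload": {"motion": [0.02,0.001,0,0,0,0,0.5,0.02,0,0,0,0,0,0.5,0.02,0,0,0,0,0,0.5,0.015,0,0,0,0,0,0.5,0.008,0,0,0,0,0,0.5,0,0,0,0,0,0,0.5]}}

```text
clock: 20.15
tool_pos: [375.3, 247.9, -6.8]
tool_rot: [[-0.0, 0.999, -0.047], [-0.0, -0.047, -0.999], [-1.0, -0.0, 0.0]]
force: [-0.1, -0.0, 0.2]
gripper_width: 45.8
```

```bash
python3 - <<'E'
from h import *
rel([374.3,248.2,-18],-2.7)
o=get_obs();p=o['tool_pos'];R=o['tool_rot']
for y in(-22.7,22.7): print((proj('side',p+R@[-35,y,16])-[240,130])*6)
cv2.imwrite('pics/s11.png',cv2.resize(grab_frame('side')[130:230,240:350,::-1],None,fx=6,fy=6,interpolation=cv2.INTER_CUBIC))
E
```

```text
clock 20.15 pos [375.3401 247.8922  -6.8492] w 45.77915479927371 F [-0.1097 -0.0061  0.2329] M [-0.1089  0.0563 -0.0113]
shift [ 0.0112 -0.001  -0.0003] turn [0.0001 0.0002 0.0004] yaw now -2.6928671812251936
[138.1051 366.1679]
[205.2582 365.1879]
```

View pics/s11.png

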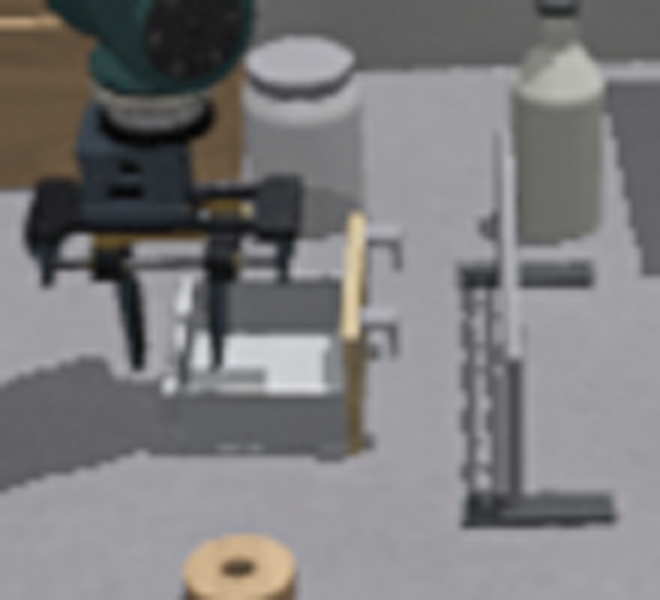

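Tips at (137,368) and (216,367), predicted row 366, so they straddle the front wall. I'll go down the last 11 mm and close.

Emit:
{"api": "carry_out", "payload": {"motion": [0.006,-0.001,0,0,0,0,0.5,0.005,0,0,0,0,0,0.5,0,0,0,0,0,0,0.3,0,0,0,0,0,0,0.15,0,0,0,0,0,0,0,0,0,0,0,0,0,0,0,0,0,0,0,0,0,0,0,0,0,0,0,0]}}

```text
clock: 21.2
tool_pos: [374.5, 248.0, -17.7]
tool_rot: [[0.0, 0.999, -0.047], [0.0, -0.047, -0.999], [-1.0, 0.0, -0.0]]
force: [-0.6, 0.3, 1.7]
gripper_width: 7.9
```

Emit:
{"api": "carry_out", "payload": {"motion": [-0.005,0,0,0,0,0,0,-0.01,0,0,0,0,0,0,-0.015,0,0,0,0,0,0,-0.015,0,0,0,0,0,0,-0.01,0,0,0,0,0,0,0,0,0,0,0,0,0]}}

```text
clock: 21.95
tool_pos: [374.9, 248.3, 38.2]
tool_rot: [[0.002, 0.999, -0.047], [0.001, -0.047, -0.999], [-1.0, 0.002, -0.001]]
force: [-0.7, -0.2, -4.1]
gripper_width: 8.0
```

```bash
python3 - <<'E'
from h import *
rel([374.3,248.2,-18],-2.7)
cv2.imwrite('pics/s12.png',cv2.resize(grab_frame('side')[110:230,230:350,::-1],None,fx=5,fy=5,interpolation=cv2.INTER_CUBIC))
E
```

```text
clock 21.95 pos [374.9235 248.2958  38.1739] w 7.967948240031301 F [-0.6972 -0.1591 -4.1053] M [-0.102   0.3157  0.0175]
shift [ 0.0562 -0.0007  0.0002] turn [ 0.     -0.001  -0.0015] yaw now -2.6972472583351146
```

View pics/s12.png

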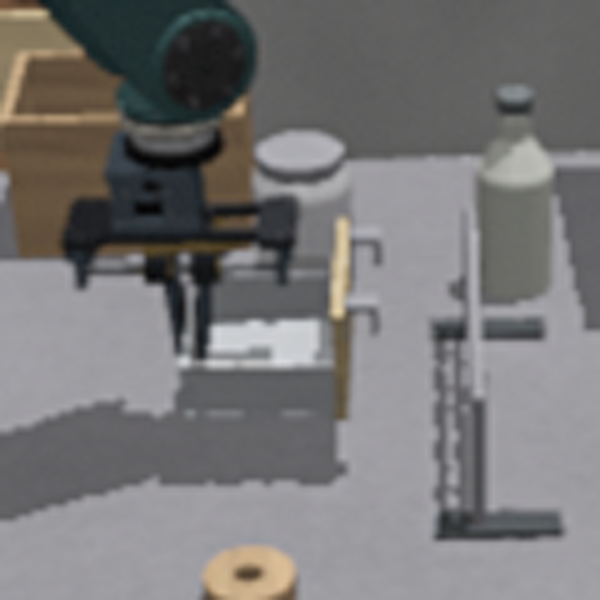

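It's held level (opening 8.0). I'll raise it so the tongues clear the rail, then move forward along tool y.

Emit:
{"api": "carry_out", "payload": {"motion": [-0.012,0,0,0,0,0,0,-0.012,0,0,0,0,0,0,-0.003,0.005,0,0,0,0,0,0,0.01,0,0,0,0,0,0,0.01,0,0,0,0,0,0,0.01,0,0,0,0,0,0,0.01,0,0,0,0,0,0,0.01,0,0,0,0,0]}}

```text
clock: 23.0
tool_pos: [430.0, 245.3, 64.1]
tool_rot: [[-0.0, 0.999, -0.047], [-0.0, -0.047, -0.999], [-1.0, -0.0, 0.0]]
force: [0.1, 0.4, -3.2]
gripper_width: 7.9
```

Emit:
{"api": "carry_out", "payload": {"motion": [0,0.01,0,0,0,0,0,0,0.01,0,0,0,0,0,0,0.01,0,0,0,0,0,0,0.005,0,0,0,0,0,0,0,0,0,0,0,0]}}

```text
clock: 23.62
tool_pos: [464.5, 243.7, 64.2]
tool_rot: [[-0.0, 0.999, -0.047], [-0.0, -0.047, -0.999], [-1.0, -0.0, 0.0]]
force: [1.0, 0.5, -3.4]
gripper_width: 7.9
```

```bash
python3 - <<'E'
from h import *
rel([463.7,244,57],-2.7)
cv2.imwrite('pics/s13.png',cv2.resize(grab_frame('side')[110:230,260:370,::-1],None,fx=5,fy=5,interpolation=cv2.INTER_CUBIC))
cv2.imwrite('pics/t13.png',cv2.resize(grab_frame('top')[140:260,170:310,::-1],None,fx=5,fy=5,interpolation=cv2.INTER_CUBIC))
import pickle;c=get_calibration('wrist');pickle.dump(c,open('w13.pkl','wb'));cv2.imwrite('pics/w13.png',grab_frame('wrist')[:,:,::-1])
E
```

```text
clock 23.625 pos [464.4716 243.6719  64.1834] w 7.877361145699551 F [ 0.9953  0.5075 -3.4196] M [-0.0846  0.3098  0.0091]
shift [ 0.0072 -0.0008 -0.0003] turn [-0.0001  0.      0.0001] yaw now -2.7082623368776897
```

View pics/s13.png

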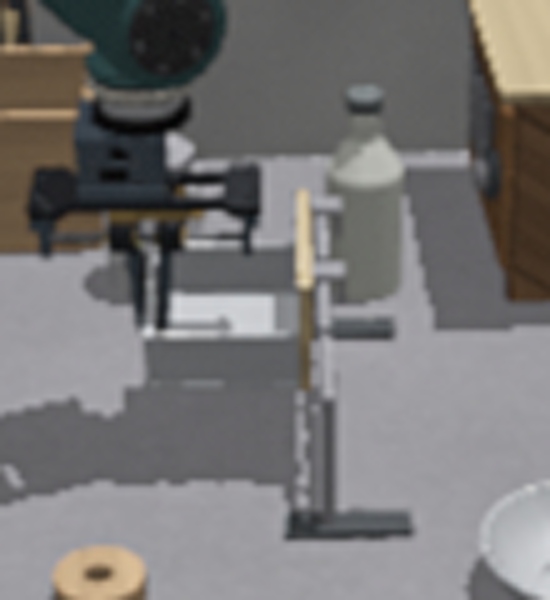

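View pics/t13.png

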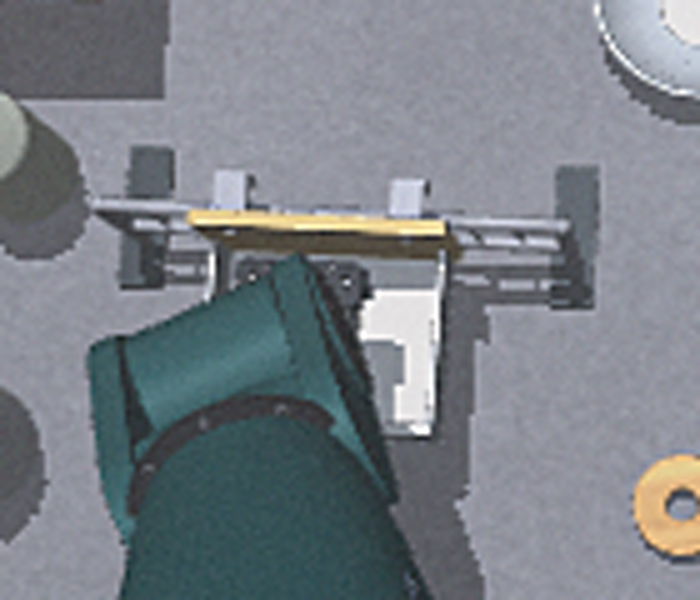

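View pics/w13.png

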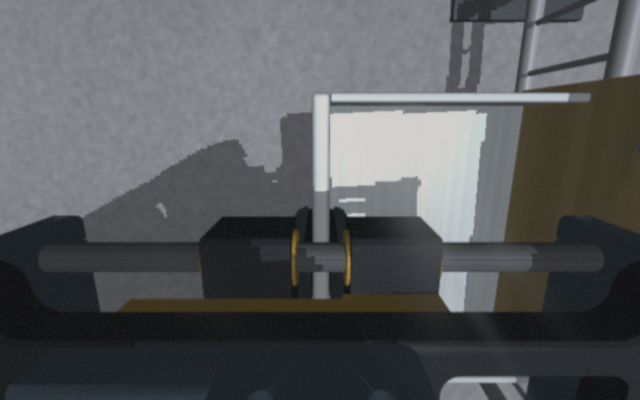

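```bash
python3 - <<'E'
from h import *
T=lambda u,v:(170-.4+u/5,140-.4+v/5)
z=176.9
L=(ray('top',T(190,211),z)+ray('top',T(190,222),z))/2;R=(ray('top',T(446,222),z)+ray('top',T(445,235),z))/2
print('board',L,R,(L+R)/2,np.linalg.norm(L-R),-np.degrees(np.arctan2(*(L-R)[:2])))
ex=np.array([.9989,-.0469,0])
print('hook ends -> hook_mid x est', ray('top',T(232,171),z),ray('top',T(410,180),z))
print('expected board mid', np.array([464.0,243.7,0])+121*ex,'hookmid',np.array([464.0,243.7,0])+136*ex)
r1=ray('top',T(95,203),122);r2=ray('top',T(570,226),122);print('rail',r1,r2,(r1+r2)/2)
print('S rail end', proj('side',[593.6,85,119]))
E
```

```text
board [587.7477 316.4866 176.9   ] [580.5139 158.2778 176.9   ] [584.1308 237.3822 176.9   ] 158.3741052601331 -2.6179256824825305
hook ends -> hook_mid x est [616.6542 291.7593 176.9   ] [611.1999 181.0816 176.9   ]
expected board mid [584.8669 238.0251   0.    ] hookmid [599.8504 237.3216   0.    ]
rail [607.2973 391.4955 122.    ] [592.8298  84.896  122.    ] [600.0636 238.1958 122.    ]
S rail end [324.6645 189.097 ]
```

Hook_mid is at x about 599.0 against rail x 599–600 from both cameras, y within 1 mm, and yaw -2.6° against -2.7°. Lowering.

Emit:
{"api": "carry_out", "payload": {"motion": [0.008,0.0005,0,0,0,0,0,0.008,0,0,0,0,0,0,0.008,0,0,0,0,0,0,0.008,0,0,0,0,0,0,0.004,0,0,0,0,0,0,0,0,0,0,0,0,0]}}

```text
clock: 24.52
tool_pos: [464.6, 243.6, 27.9]
tool_rot: [[-0.001, 0.999, -0.047], [-0.0, -0.047, -0.999], [-1.0, -0.001, 0.0]]
force: [-0.5, 0.1, -3.8]
gripper_width: 8.1
```

```bash
python3 - <<'E'
from h import *
rel([464.5,243.7,17.3],-2.7)
cv2.imwrite('pics/s14.png',cv2.resize(grab_frame('side')[130:230,280:360,::-1],None,fx=6,fy=6,interpolation=cv2.INTER_CUBIC))
E
```

```text
clock 24.525 pos [464.5885 243.6167  27.8847] w 8.055244585730417 F [-0.5483  0.0614 -3.8247] M [-0.0447  0.3163  0.0126]
shift [ 0.0106 -0.0001 -0.0001] turn [0.0002 0.0003 0.0005] yaw now -2.6891466976976885
```

View pics/s14.png

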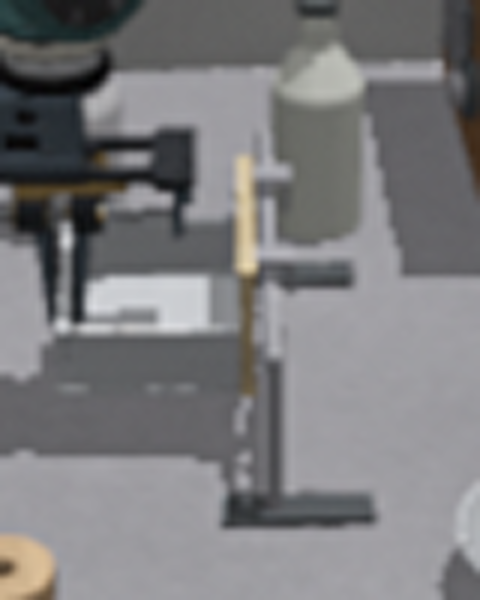

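No side force, and the rail runs behind the board under both hook bars. Continuing down to contact in 1 mm steps.

Emit:
{"api": "carry_out", "payload": {"motion": [0.004,0,0,0,0,0,0,0.003,0,0,0,0,0,0,0.001,0,0,0,0,0,0,0,0,0,0,0,0,0]}}

```text
clock: 25.08
tool_pos: [464.8, 243.7, 20.2]
tool_rot: [[-0.0, 0.999, -0.047], [-0.0, -0.047, -0.999], [-1.0, -0.0, 0.0]]
force: [-0.5, -0.6, -3.7]
gripper_width: 7.6
```

Emit:
{"api": "carry_out", "payload": {"motion": [0.001,0,0,0,0,0,0,0,0,0,0,0,0,0]}}

```text
clock: 25.32
tool_pos: [464.8, 243.7, 19.2]
tool_rot: [[-0.0, 0.999, -0.047], [-0.0, -0.047, -0.999], [-1.0, -0.0, 0.0]]
force: [-0.4, 0.6, -3.9]
gripper_width: 7.5
```

Emit:
{"api": "carry_out", "payload": {"motion": [0.001,0,0,0,0,0,0,0,0,0,0,0,0,0]}}

```text
clock: 25.58
tool_pos: [464.8, 243.7, 18.2]
tool_rot: [[-0.0, 0.999, -0.047], [-0.0, -0.047, -0.999], [-1.0, -0.0, 0.0]]
force: [-0.2, 0.3, -3.3]
gripper_width: 7.6
```

Emit:
{"api": "carry_out", "payload": {"motion": [0.001,0,0,0,0,0,0,0,0,0,0,0,0,0]}}

```text
clock: 25.82
tool_pos: [464.9, 243.8, 17.3]
tool_rot: [[0.0, 0.999, -0.047], [0.0, -0.047, -0.999], [-1.0, 0.0, -0.0]]
force: [0.3, -0.8, -1.9]
gripper_width: 8.0
```

Contact: the load dropped to 1.9 N at exactly the predicted height. The free pose is 0.15 rad nose-down, so I'll tilt the feeder there while holding it, pivoting on the rail and drawing it slightly toward the robot so the tongues catch.

Emit:
{"api": "carry_out", "payload": {"motion": [0.0027,0.0016,0,0,0,0.02,0,0.0027,0.0016,0,0,0,0.02,0,0,0,0,0,0,0,0]}}

```text
clock: 26.2
tool_pos: [467.8, 243.5, 11.7]
tool_rot: [[0.04, 0.998, -0.047], [-0.002, -0.047, -0.999], [-0.999, 0.04, 0.0]]
force: [-0.2, -1.6, -1.1]
gripper_width: 7.9
```

Emit:
{"api": "carry_out", "payload": {"motion": [0.0027,0.0016,0,0,0,0.02,0,0.0027,0.0016,0,0,0,0.02,0,0,0,0,0,0,0,0]}}

```text
clock: 26.58
tool_pos: [471.3, 243.4, 6.4]
tool_rot: [[0.08, 0.996, -0.047], [-0.004, -0.047, -0.999], [-0.997, 0.08, 0.0]]
force: [-1.2, -1.0, -1.5]
gripper_width: 7.6
```

```bash
python3 - <<'E'
from h import *
o=get_obs();print(o['force'],o['moment'],o['joint_pos'])
cv2.imwrite('pics/s15.png',cv2.resize(grab_frame('side')[130:230,280:360,::-1],None,fx=6,fy=6,interpolation=cv2.INTER_CUBIC))
E
```

```text
[-1.2127 -0.997  -1.5392] [-0.0784  0.1625 -0.0664] [ 26.072   21.2657 124.11    -4.3462  30.6719  32.4136]
```

View pics/s15.png

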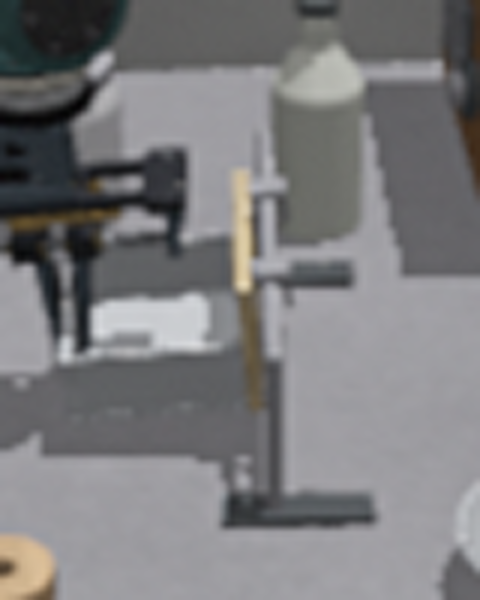

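Tilting as planned, with the foot moving toward the lower bar. Continuing with smaller checks.

Emit:
{"api": "carry_out", "payload": {"motion": [0.0027,0.0015,0,0,0,0.02,0,0,0,0,0,0,0,0]}}

```text
clock: 26.88
tool_pos: [473.0, 243.2, 3.9]
tool_rot: [[0.1, 0.994, -0.047], [-0.005, -0.047, -0.999], [-0.995, 0.1, 0.0]]
force: [-2.1, -1.0, -0.8]
gripper_width: 8.0
```

Emit:
{"api": "carry_out", "payload": {"motion": [0.0027,0.0015,0,0,0,0.02,0,0,0,0,0,0,0,0]}}

```text
clock: 27.12
tool_pos: [474.4, 243.1, 1.2]
tool_rot: [[0.119, 0.992, -0.047], [-0.006, -0.046, -0.999], [-0.993, 0.119, 0.0]]
force: [-4.0, -1.7, -1.2]
gripper_width: 7.7
```

Emit:
{"api": "carry_out", "payload": {"motion": [0.0013,0.0007,0,0,0,0.01,0,0,0,0,0,0,0,0]}}

```text
clock: 27.38
tool_pos: [475.0, 242.9, -0.0]
tool_rot: [[0.128, 0.991, -0.047], [-0.007, -0.046, -0.999], [-0.992, 0.128, 0.001]]
force: [-5.6, -0.2, -0.3]
gripper_width: 7.7
```

Emit:
{"api": "carry_out", "payload": {"motion": [0,-0.001,0,0,0,0,0,0,0,0,0,0,0,0]}}

```text
clock: 27.62
tool_pos: [474.9, 243.3, 0.2]
tool_rot: [[0.13, 0.99, -0.047], [-0.006, -0.047, -0.999], [-0.992, 0.13, -0.0]]
force: [-0.6, -0.7, -3.2]
gripper_width: 8.1
```

```bash
python3 - <<'E'
from h import *
o=get_obs();print(o['force'],o['moment'],o['tool_pos'])
cv2.imwrite('pics/s16.png',cv2.resize(grab_frame('side')[140:220,280:350,::-1],None,fx=7.5,fy=7.5,interpolation=cv2.INTER_CUBIC))
cv2.imwrite('pics/t16.png',cv2.resize(grab_frame('top')[140:240,170:310,::-1],None,fx=5.5,fy=5.5,interpolation=cv2.INTER_CUBIC))
E
```

```text
[-0.6222 -0.7319 -3.1916] [-0.0646  0.4675  0.0593] [474.9203 243.2605   0.2115]
```

View pics/s16.png

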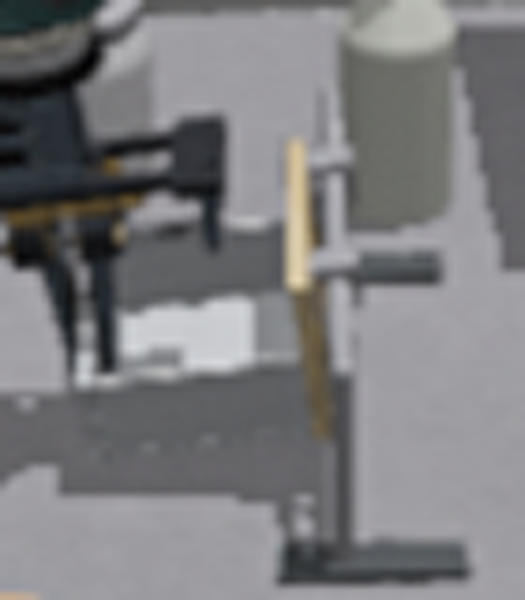

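View pics/t16.png

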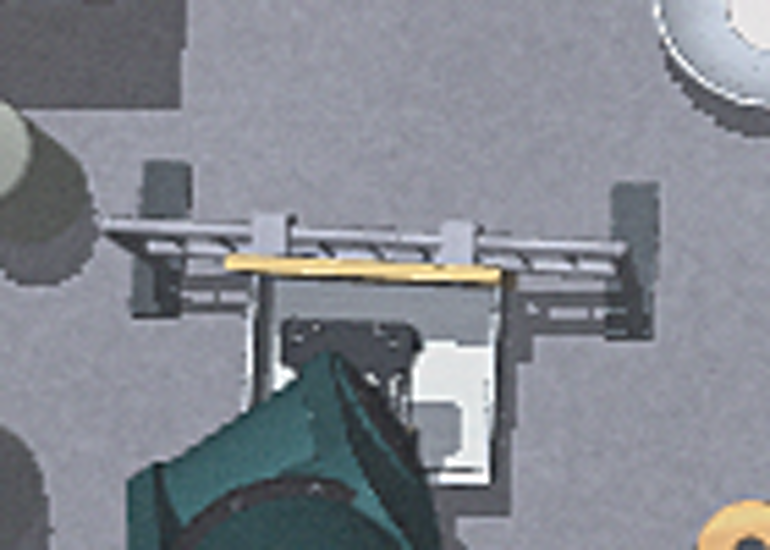

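Seen from the top, the rail passes under both hook bars with the tongues just behind it at (272,218) and (460,225). The gripper still carries about 3 N, so I'll ease down a little more.

Emit:
{"api": "carry_out", "payload": {"motion": [0.0015,0.0003,0,0,0,0.01,0,0,0,0,0,0,0,0]}}

```text
clock: 27.98
tool_pos: [475.3, 243.3, -1.3]
tool_rot: [[0.14, 0.989, -0.047], [-0.006, -0.046, -0.999], [-0.99, 0.14, -0.0]]
force: [-1.0, -0.4, -2.6]
gripper_width: 7.6
```

Emit:
{"api": "carry_out", "payload": {"motion": [0.001,0,0,0,0,0,0,0,0,0,0,0,0,0]}}

```text
clock: 28.22
tool_pos: [475.6, 243.2, -2.1]
tool_rot: [[0.14, 0.989, -0.047], [-0.007, -0.046, -0.999], [-0.99, 0.14, -0.0]]
force: [-3.8, -0.7, 2.2]
gripper_width: 8.0
```

Now the panel carries it (Fz +2.2). Opening gently.

Emit:
{"api": "carry_out", "payload": {"motion": [0,0,0,0,0,0,0.1,0,0,0,0,0,0,0.12,0,0,0,0,0,0,0.15,0,0,0,0,0,0,0.25,0,0,0,0,0,0,0.35,0,0,0,0,0,0,0.35]}}

```text
clock: 28.98
tool_pos: [475.5, 243.2, -2.3]
tool_rot: [[0.139, 0.989, -0.047], [-0.007, -0.047, -0.999], [-0.99, 0.14, -0.0]]
force: [0.6, -0.3, 0.2]
gripper_width: 31.6
```

```bash
python3 - <<'E'
from h import *
o=get_obs();print(o['force'],o['moment'],o['tool_pos'],o['gripper_width'])
cv2.imwrite('pics/s17.png',cv2.resize(grab_frame('side')[140:220,270:350,::-1],None,fx=7.5,fy=7.5,interpolation=cv2.INTER_CUBIC))
E
```

```text
[ 0.63   -0.321   0.2238] [-0.0411  0.1511  0.0348] [475.4802 243.2101  -2.2536] 31.56177352792075
```

View pics/s17.png

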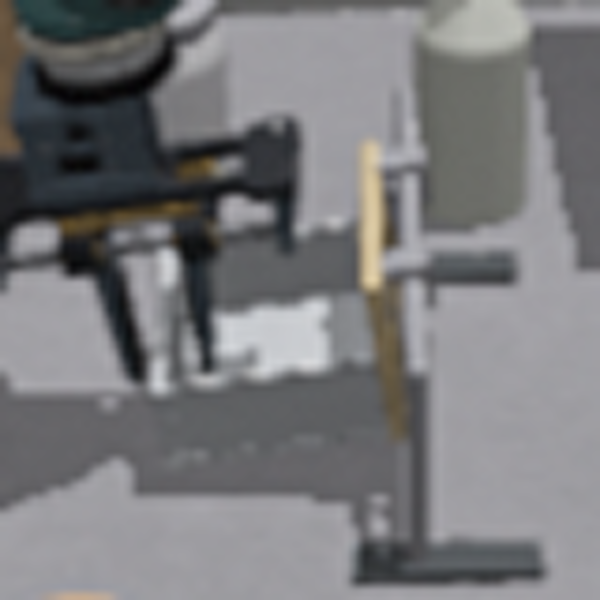

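Released and stable, with the front wall at (160,370) between the open fingers. Retracting along the tool axis.

Emit:
{"api": "carry_out", "payload": {"motion": [-0.006,0,0,0,0,0,0.35,-0.01,0,0,0,0,0,0.35,-0.015,0,0,0,0,0,0.35,-0.02,0,0,0,0,0,0.35,-0.025,0,0,0,0,0,0.35,-0.025,0,0,0,0,0,0.35,-0.025,0,0,0,0,0,0.35,-0.02,0,0,0,0,0,0.35]}}

```text
clock: 30.02
tool_pos: [455.0, 244.3, 144.4]
tool_rot: [[0.141, 0.989, -0.047], [-0.006, -0.046, -0.999], [-0.99, 0.141, -0.001]]
force: [0.6, -0.5, -0.4]
gripper_width: 31.8
```

Emit:
{"api": "carry_out", "payload": {"motion": [-0.02,0,0.03,0,0,-0.07,0.35,-0.01,0,0.04,0,0,-0.07,0.35,0,0,0.04,0,0,0,0.35,0,0,0.04,0,0,0,0.35,0,0,0.04,0,0,0,0.35,0,0,0.03,0,0,0,0.35,0,0,0,0,0,0,0.35,0,0,0,0,0,0,0.35]}}

```text
clock: 31.02
tool_pos: [441.3, 24.9, 172.7]
tool_rot: [[0.001, 0.999, -0.047], [0.0, -0.047, -0.999], [-1.0, 0.001, -0.0]]
force: [-0.8, 0.9, -0.2]
gripper_width: 32.0
```

```bash
python3 - <<'E'
from h import *
o=get_obs();print(o['clock'],o['force'],o['tool_pos'],o['qvel'])
S=grab_frame('side');T=grab_frame('top')
cv2.imwrite('pics/s18.png',cv2.resize(S[140:220,270:360,::-1],None,fx=7.5,fy=7.5,interpolation=cv2.INTER_CUBIC))
cv2.imwrite('pics/t18.png',cv2.resize(T[150:250,170:310,::-1],None,fx=5.5,fy=5.5,interpolation=cv2.INTER_CUBIC))
cv2.imwrite('pics/t18f.png',T[:,:,::-1])
E
```

```text
31.025 [-0.8415  0.9058 -0.2348] [441.3368  24.9196 172.6932] [ 0.8833  0.5317 -0.1605 -0.0325 -0.0665 -0.0249]
```

View pics/s18.png

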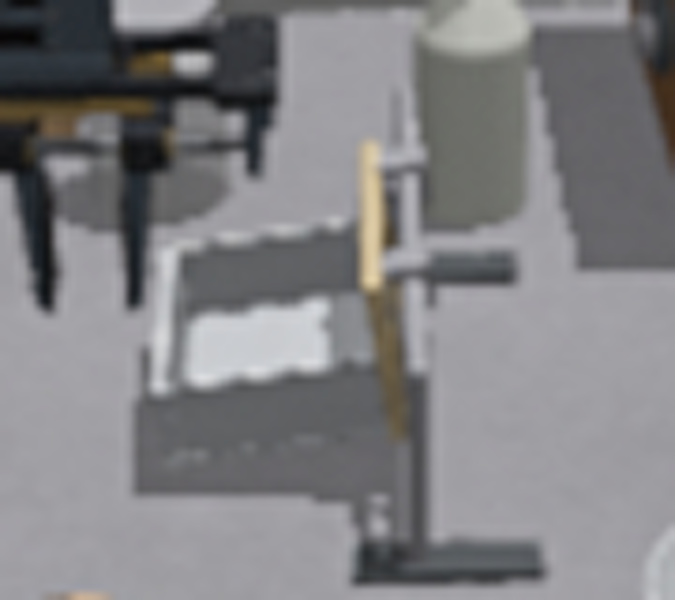

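View pics/t18.png

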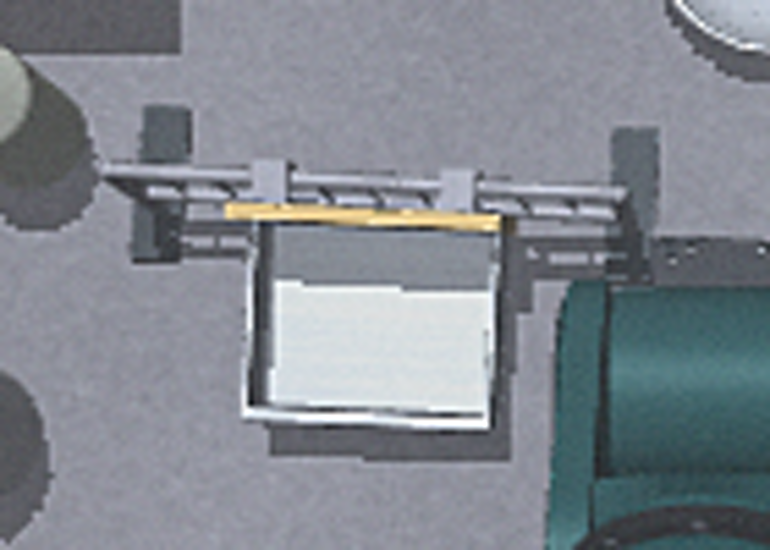

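View pics/t18f.png

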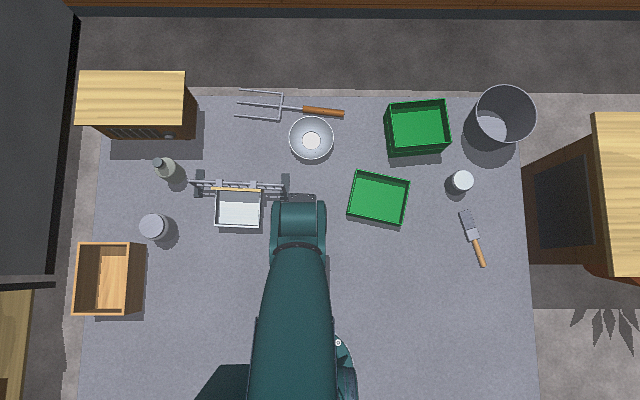

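The feeder hangs by both hooks, foot against the panel, tongues behind the rail. One quick numeric check before handing in.

```bash
python3 - <<'E'
from h import *
T=lambda u,v:(170-.4+u/5.5,150-.4+v/5.5)
z=124+3
L=ray('top',T(226,210),z);R=ray('top',T(501,222),z);print('board yaw',-np.degrees(np.arctan2(*(L-R)[:2])),'mid',(L+R)/2)
for p in((272,160),(459,169)):print('hook end',ray('top',T(*p),128))
a=grab_frame('top').astype(int);b=cv2.imread('pics/t18f.png')[:,:,::-1].astype(int)
print('diff feeder region',np.abs(a-b)[180:235,185:270].mean())
o=get_obs();print(o['clock'],o['force'],np.abs(o['qvel']).max())
E
```

```text
board yaw -2.428052652299043 mid [578.224  237.9669 127.    ]
hook end [611.2596 292.3696 128.    ]
hook end [606.1345 182.98   128.    ]
diff feeder region 2.5003208556149734
31.175 [-0.2858 -0.0862  0.1347] 0.31893467068568965
```

```bash
python3 -c "
from cell import *
print(job_done())"
```

```text
the job is handed in; nothing more can be done
None
```

The feeder now hangs released by both hooks on the top rail, with its board foot leaning on the lower bar. I handed the job in at about 31 s.

**What I did:**
1. I lifted the feeder out of the tier by the board edge and stood it on the open bench in front of the panel. I let go there and took a new grip on the pan's front wall.
2. I lowered the hooks onto the rail and tilted the feeder about 0.14 rad nose-down while still holding it. I opened the jaws only once the panel carried the load.

**Last checks:**
- **Position:** the middle of the hooks is about 5–6 mm to the robot's side of the rail's centre line, as expected with the tongues caught behind it. Along the rail it is within about 1 mm of the middle.
- **Squareness:** the board yaw read -2.4° against -2.7° for the rail.
- **At rest:** I saw no movement between the last pictures, and the gripper is clear with no contact force.
- **Other things:** those visible in the last top view look unmoved. The chew was hidden under the arm in that view, so I did not check it at the end.

**What disagreed:** the fingertips are really about 35 mm short of the reported TCP. My first grasp therefore shut on nothing above the board. It moved nothing, and I allowed for the offset from then on.

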